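# Check a lane card in: dock it, then hold the scanner over its code

### The arm

A 7-joint arm with a two-finger parallel gripper is mounted at the origin on the work surface. World frame = base frame: x ahead of the robot, y to its left, z up, the work surface at z = 0. Lengths are in m, angles in rad, forces in N, time in s.
With the tool pointing down it reaches from about 0.35 to 0.9 m from the base axis. Payload 8.1 kg.
Tool frame: the origin (TCP) lies on the centre line of the jaws, within the pads' length; the fingertips stand 14 mm ahead of it and the grasp point (between the pads) lies 5 mm behind it; z points along the fingers, y is the direction in which the jaws open and shut (so a half turn about z gives the same grasp; the last joint's range is limited). The gripper opens to 92 mm and grips with 3 to 60 N. Pads are 19 mm wide; open, the fingers measure 130 mm over their backs; the gripper's body (75 mm by 190 mm) begins 47 mm behind the grasp point.
Start: joints at [1.177, 0.434, 0.025, 1.573, -0.012, 1.134, -0.075], TCP at [0.179, -0.599, 0.241] pointing down, gripper open.
Joint ranges: [-2.62, 2.62], [-0.44, 2.09], [-1.27, 1.32], [0.08, 2.57], [-1.32, 4.46], [0.12, 2], [-2.74, 2.74]. Speed limits (rad/s): [2.22, 2.22, 3.01, 3.01, 3.14, 3.14, 3.14].

### API

Orientations are given as a rotation vector (axis times angle).
In Python, from cell import arm, optics gives the robot as it stands.
- The arm moves only by the shell command python3 -m creep 'ROWS' [FORCE]. ROWS is JSON, a list of rows, each an object with "translation": the shift along the tool's x, y, z in m, a list of three; "rot": the turn, a rotation vector about the tool's x, y, z in degrees, a list of three; "jaw": the finger opening in m, from 0 to 0.0918. In form: [{"translation": [x, y, z], "rot": [wx, wy, wz], "jaw": jaw}, ...]. A call has 1 to 12 rows; each row shifts and turns the commanded pose from where the row before left it, along the tool's axes as they then stand; what a row does not reach is not made up. A row lasts 1/12 s, in which the tool goes at most 41.7 mm and 7.16 degrees, less where a joint would pass 70% of its speed; a pose out of reach is approached as far as the arm can. A call is refused whole if a number of a shift passes 0.0417 or a number of a turn 7.16, either way. A call with a gripper value outside its range is refused whole. The fingers move at their own pace and stop on an object; FORCE is the grip in N (left out, the last holds). Time passes only in rows, so rows that do not move let the fingers close. It gives the time, the measured TCP pose, the force and the opening at its end, in the units of the state.
- arm.observe(): the state, without advancing time (a new reading comes with each control period).
- optics.get_image(name): name is "side" or "top" or "wrist"; returns the picture (384x512x3 uint8, red, green, blue); there is no depth.
- optics.camera_info(name): a dict with "fx", "fy", "cx", "cy" (pixels), "k1" (the pictures are not rectified: a ray, as slopes to the right and down, at radius r is drawn at 1 + k1 r^2 times it, then the intrinsics apply), "R" (3x3) and "t" (3): a world point X has camera coordinates R X + t. Camera axes: x right, y down, z forward; pixel columns grow to the right and rows downward; lengths in m; the calibration is good to about 2 mm. A picture is of the moment at which its call begins: read the wrist's pose just before it. camera_info takes no time and is no camera call; for the wrist camera it gives the pose at the moment of the call.
- arm.sign_off(): hands the job in, once; it reports no verdict.
Trained networks look in the newest picture that a camera, given by its name, has taken for a name from the list of things; names that differ only in an ending like _2 or _b are one class to them, and where a whole thing is asked for, a point or a joint stands for the part that bears it (a point fixed in the world has none). Each returns a list of dicts, best first, with "score" (0 to 1); they miss things now and then, are a little off and sometimes report something else, mostly with a low value. They report only what shows in the picture. A call takes as long as a camera call. They do not tell look-alikes from the thing itself.
- optics.boxes_of(camera, thing): "location" ([column, row] in pixels, amid what is visible of it).
- optics.pinpoint(camera, thing): "location" ([column, row] in pixels: a listed point, or the origin of a listed thing).
The state is a dict: "clock": time; "joints": joint angles; "dq": joint speeds; "joint_efforts": joint torques, N m; "position": TCP position; "ee_rot": TCP orientation; "force": force on the tool from outside, world axes, zero at the start; "ft_torque": the same for the moment, N m; "width": opening from 0.0 (shut) to 1.0 (fully open).
Only numpy, scipy, OpenCV 4.12 (cv2) and the standard library are available. Lean on these libraries where they do the work, as an engineer would, in place of code of your own. Each camera call takes 0.05 s, during which the arm holds its last target.

### The job

Take the white lane card by its red rib, slide it nose first under the lips of the dock until it is fully home against the stop, and let it go. Then lift the hand scanner out of its cradle, carry it over the striped divider and hold it upright, window down, squarely over the card's code with its long side along the card, about 15 mm above the card; finish there, still holding it. Never touch the card or dock with the scanner, do not bump the dividers, and leave everything else where it is.

Things in the scene. Friction and masses are not known exactly. Their poses are not given: they have to be found in the camera images.
- dock: Grey reader dock fixed to the counter, base 200 mm (x) x 116 mm (y). Origin at the centre of its underside; x points from the open mouth to the stop. Its flat deck, 20 mm above the counter, carries a blue channel along x for the card: inner side faces at y = +-41.5 mm, stop face at x = 85 mm. The card enters flat, nose first, from the -x end.
- dock_mouth (a point): Mouth of the dock's channel: dock x = 7 mm, y = 0, on the deck (20 mm up); axes as the dock's. From here to the stop two blue side lips cover the card's edges (undersides 10 mm, tops 14 mm above the deck), leaving the middle 60 mm open. Side walls 10 mm high start 12 mm before it; before them (dock x -48 to -3 mm) they flare outwards to guide the card in.
- dock_home (a point): Point on the dock where the centre of the card's code lies when the card is fully home: dock x = 47 mm, y = 0, 26 mm above the counter. Axes as the dock's.
- card_mid (a point): White lane card, loose, stiff plate 100 mm (x) x 80 mm (y) x 6 mm, about 80 g, lying flat, outside one divider. Red upright grip rib on its tail: 10 mm thick (x), 50 mm wide (y), from 6 to 46 mm above the underside, centred at card x = -43 mm. This point: over the plate's middle, 23 mm above its underside. x points from the rib to the nose, which goes in first.
- card_code (a point): Centre of the black-and-white square code (35 mm) on the card's top face, 12 mm from the plate's middle towards the nose. Axes as the card's.
- scanner_mid (a point): Hand scanner, loose, about 200 g, 100 mm tall, upright on its cradle outside the other divider. Black head 60 mm (x) x 44 mm (y) x 30 mm high with an orange band; above it a grey grip 46 mm (x) x 34 mm (y), from 30 to 100 mm above the underside. This point: its middle, 50 mm above its underside; z is up.
- scanner_window (a point): Centre of the scanner's underside (the reading window), 50 mm below scanner_mid. Axes as the scanner's: x along the 60 mm length of the head.
- cradle: Grey cradle fixed to the counter, 96 x 80 mm; the scanner stands loosely on its floor 8 mm above the counter, inside a rim 14 mm high with about 12 mm room all round. Origin at the centre of its underside, z up.
- divider_left: Yellow and black striped divider board fixed to the counter left (+y) of the dock, 320 mm (x) x 10 mm (y) x 90 mm high. Origin at the centre of its underside.
- divider_right: The same divider board right (-y) of the dock.
- tape_dispenser: Bystander: blue tape dispenser, 60 x 170 mm, 94 mm high; origin centre of underside.
- plug_carton: Bystander: small open carton of ear plugs, 70 x 70 mm, about 80 mm high; origin centre of underside.
- earmuffs: Bystander: tan ear muffs lying down, cups 160 mm apart over all (y) and 85 mm (x), band reaching 116 mm to +x, 70 mm high; origin on the counter between the cups.
- glasses_case: Bystander: grey spectacle case 65 x 165 x 40 mm; origin centre of underside.
- mug: Bystander: blue mug 80 mm across, 95 mm high, with a handle; origin centre of underside.
Things that resemble listed ones, but are neither listed nor needed, are in the scene too. Leave any pink or purple look-alike of the part that bears scanner_mid alone.

How it is judged:
On the way, in this order (a step that is already met when the one before it is completed fails the run):
1. the card is fully home in the dock and let go (x of card_code in the frame of dock_home between -0.004 and 0.004 m and y of card_code in the frame of dock_home between -0.004 and 0.004 m and z of card_code in the frame of dock_home between -0.003 and 0.003 m and angle between the x axis of card_code and the x axis of dock_home, either way round below 0.08 rad and contact force between the fingers and card below 0.05 N), for 0.3 s.
2. the scanner is lifted clear in the gripper (height (world z) of scanner_window above 0.1 m and contact force between the fingers and scanner above 1 N), for 0.1 s.
At the end, for the whole second after the job is handed in: Card released and home in the dock (code within 4 mm of the home point, 3 mm in height, 0.08 rad). Scanner held at rest, touching neither card nor dock, window 6 to 25 mm above the card, within 8 mm of the code centre in x and y, within 0.14 rad of the card's direction, upright within 0.12 rad (all of step 1 and x of scanner_window in the frame of card_code between -0.008 and 0.008 m and y of scanner_window in the frame of card_code between -0.008 and 0.008 m and z of scanner_window in the frame of card_code between 0.006 and 0.025 m and angle between the x axis of scanner_window and the x axis of card_code, either way round below 0.14 rad and angle between scanner_window's own z axis and vertical below 0.12 rad and contact force between scanner and card below 0.05 N and contact force between scanner and dock below 0.05 N and contact force between the fingers and scanner above 1 N and linear speed of scanner below 0.02 m/s); the arm keeps its last pose, push and grip.
It fails at once if the scanner touches the card or the dock (contact force between scanner and card above 0.5 N or contact force between scanner and dock above 0.5 N).
It fails at once if a divider is bumped (contact force between any of divider_left, divider_right and anything else above 2 N).
It fails at once if another thing on the counter is shifted by more than 20 mm (distance of any of tape_dispenser, plug_carton, earmuffs, glasses_case, mug from where it was at the start of the episode above 0.02 m).
It also fails if it takes over 64 s, if anything falls off the work surface, if the arm or the gripper's body presses on something with over 40 N, if the wrist force passes 120 N, or if a joint passes its speed limit or range.

## Working session

There is one attempt and no reset: what is moved stays moved. The work goes in short steps, Python scripts to look and compute and a shell command to move; the robot and the scene stay as the last step left them, time stands still between calls to the robot, and variables do not carry over. Pictures are saved under pics/ and viewed, and the job is handed in when it is done.

```bash
ls; mkdir -p pics; cat > h.py <<'E'
import numpy as np, cv2
from scipy.spatial.transform import Rotation as Ro
from cell import arm, optics
def snap(n,f):
    im=optics.get_image(n); cv2.imwrite('pics/'+f,im[:,:,::-1]); return im
def und(ci,p):
    d=np.array([(p[0]-ci['cx'])/ci['fx'],(p[1]-ci['cy'])/ci['fy']]); u=d.copy()
    for _ in range(30): u=d/(1+ci['k1']*(u@u))
    return u
def ray(ci,p):
    u=und(ci,p);R=np.array(ci['R']);t=np.array(ci['t'])
    v=R.T@np.array([u[0],u[1],1]); return -R.T@t, v/np.linalg.norm(v)
def onz(ci,p,z):
    o,v=ray(ci,p); return o+v*(z-o[2])/v[2]
def proj(ci,X):
    c=np.array(ci['R'])@np.array(X)+np.array(ci['t']); u=c[:2]/c[2]; s=1+ci['k1']*(u@u)
    return np.array([ci['fx']*u[0]*s+ci['cx'],ci['fy']*u[1]*s+ci['cy']])
def tri(*rs):
    A=np.zeros((3,3));b=np.zeros(3)
    for o,v in rs:
        P=np.eye(3)-np.outer(v,v);A+=P;b+=P@o
    return np.linalg.solve(A,b)
E
python3 - <<'E'
from h import *
np.set_printoptions(precision=4,suppress=True)
for n in ['side','top','wrist']:
    snap(n,n+'0.png'); ci=optics.camera_info(n); print(n,ci['fx'],ci['cx'],ci['cy'],ci['k1'],-np.array(ci['R']).T@ci['t'],np.array(ci['R'])[2])
    for th in ['dock','dock_mouth','dock_home','card_mid','card_code','scanner_mid','scanner_window','cradle','divider_left','divider_right','tape_dispenser','plug_carton','earmuffs','glasses_case','mug']:
        print(th,[(np.round(d['location']),round(d['score'],2)) for d in optics.pinpoint(n,th)[:3]])
print(arm.observe())
E
```

```text
pics
side 352.75969490598106 253.59735959735377 186.50548419783928 0.03643766157960858 [0.551  0.5984 0.7126] [ 0.03   -0.6844 -0.7285]
dock [(array([254., 204.]), 0.78), (array([263., 261.]), 0.67), (array([274., 319.]), 0.64)]
dock_mouth [(array([254., 199.]), 0.95)]
dock_home [(array([238., 197.]), 0.61), (array([289., 128.]), 0.4)]
card_mid [(array([292., 128.]), 0.94)]
card_code [(array([289., 132.]), 0.97), (array([184., 304.]), 0.22)]
scanner_mid [(array([278., 307.]), 0.69), (array([346., 296.]), 0.67)]
scanner_window [(array([340., 308.]), 0.82), (array([276., 313.]), 0.76), (array([167., 242.]), 0.71)]
cradle [(array([279., 319.]), 0.67), (array([276., 308.]), 0.35)]
divider_left [(array([263., 263.]), 0.7)]
divider_right [(array([267., 163.]), 0.73)]
tape_dispenser [(array([175., 187.]), 0.62)]
plug_carton []
earmuffs [(array([244., 105.]), 0.74)]
glasses_case [(array([201., 140.]), 0.68)]
mug [(array([164., 242.]), 0.93), (array([255., 198.]), 0.58)]
top 426.5024467204372 253.88202688262473 197.77393479520234 0.05245637159942272 [ 0.4552 -0.0258  1.1669] [ 0.1197  0.0063 
[... 946 characters left out ...]
0.9681]
dock []
dock_mouth []
dock_home []
card_mid []
card_code []
scanner_mid []
scanner_window []
cradle []
divider_left []
divider_right []
tape_dispenser []
plug_carton []
earmuffs []
glasses_case []
mug []
{'clock': 2.4, 'joints': array([ 1.1774,  0.4345,  0.025 ,  1.5732, -0.0116,  1.134 , -0.0751]), 'dq': array([-0.0025,  0.0009,  0.0016, -0.0016, -0.    , -0.0008,  0.0014]), 'joint_efforts': array([  0.    , -66.7655,   0.984 , -31.4805,  -0.0607,   0.0327,
         0.0001]), 'position': array([ 0.1792, -0.5988,  0.2408]), 'ee_rot': array([3.1084, 0.455 , 0.    ]), 'force': array([0.4743, 0.0822, 0.4376]), 'ft_torque': array([ 0.0202,  0.0041, -0.0248]), 'width': 1.0039934152818395}
```

View images.

View pics/top0.png

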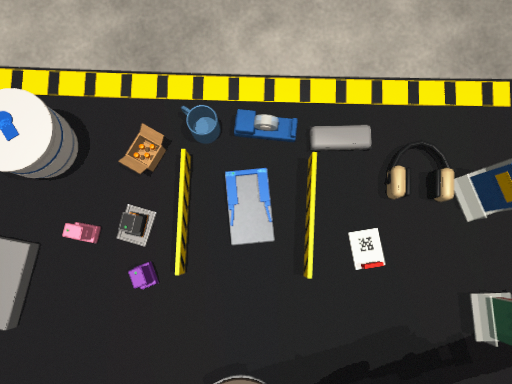

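View pics/side0.png

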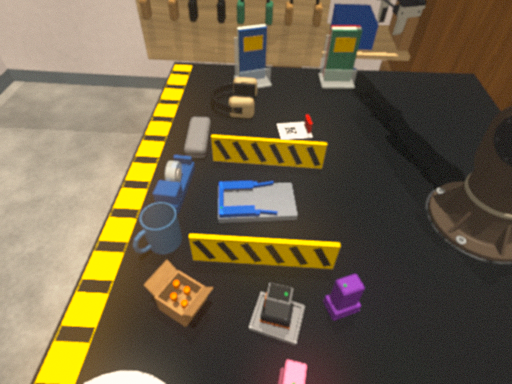

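```bash
python3 - <<'E'
from h import *
np.set_printoptions(precision=4,suppress=True)
a=cv2.imread('pics/top0.png')
c1=cv2.resize(a[155:255,210:290],None,fx=5,fy=5,interpolation=cv2.INTER_CUBIC)
c2=cv2.resize(a[215:285,335:400],None,fx=5,fy=5,interpolation=cv2.INTER_CUBIC)
c2=cv2.resize(c2,(400,430)); 
o=np.zeros((500,800,3),np.uint8); o[:,:400]=c1; o[:430,400:]=c2
cv2.imwrite('pics/c1.png',o)
c3=cv2.resize(a[190:260,100:170],None,fx=8,fy=8,interpolation=cv2.INTER_CUBIC); cv2.imwrite('pics/c3.png',c3)
ct=optics.camera_info('top');cs=optics.camera_info('side')
print('home',onz(ct,(245,188),.026),onz(cs,(238,197),.026))
print('mouth',onz(ct,(252,203),.02),onz(cs,(254,199),.02), tri(ray(ct,(252,203)),ray(cs,(254,199))))
print('code',onz(ct,(365,244),.006),onz(cs,(289,132),.006),tri(ray(ct,(365,244)),ray(cs,(289,132))))
print('mid',onz(ct,(371,246),.023),onz(cs,(292,128),.023))
print('scan',onz(ct,(132,223),.058),onz(cs,(278,307),.058),tri(ray(ct,(132,223)),ray(cs,(278,307))))
print('cradle',onz(ct,(138,226),0),onz(cs,(279,319),0))
E
```

```text
home [0.6187 0.0061 0.026 ] [ 0.6175 -0.0062  0.026 ]
mouth [ 0.5792 -0.0139  0.02  ] [ 0.5758 -0.0076  0.02  ] [ 0.578  -0.0136  0.0135]
code [ 0.478  -0.3211  0.006 ] [ 0.4808 -0.3142  0.006 ] [ 0.4791 -0.323  -0.0009]
mid [ 0.4729 -0.3325  0.023 ] [ 0.4728 -0.3135  0.023 ]
scan [0.5146 0.2951 0.058 ] [0.5121 0.2976 0.058 ] [0.5133 0.2961 0.0552]
cradle [ 0.5099  0.2951 -0.    ] [0.5064 0.2961 0.    ]
```

View pics/c1.png

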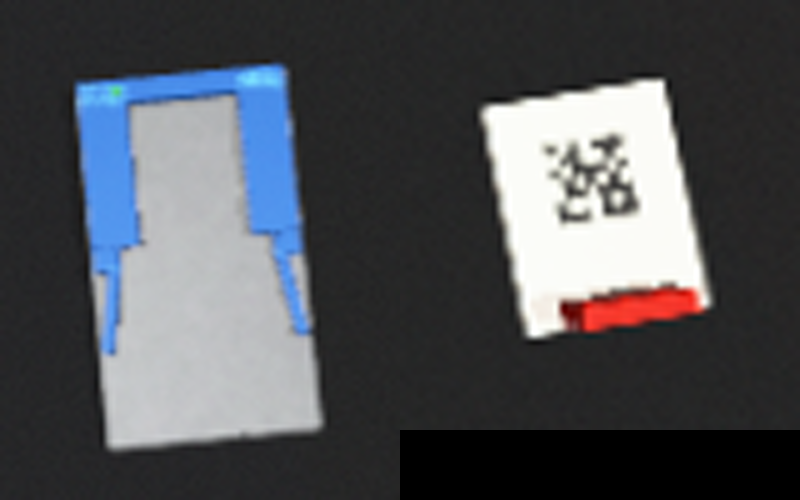

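View pics/c3.png

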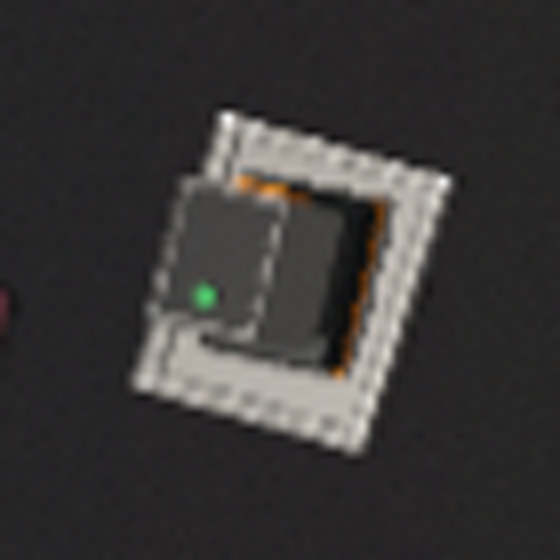

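```bash
cat >> h.py <<'E'
def plan(pos,yaw,n,start=None):
    """n equal rows (constant tool twist) to TCP pos, tool-x yaw (deg), tool z straight down"""
    s=arm.observe() if start is None else start
    p=np.array(s['position']); R=Ro.from_rotvec(s['ee_rot'])
    y=np.radians(yaw); T=Ro.from_matrix(np.array([[np.cos(y),np.sin(y),0],[np.sin(y),-np.cos(y),0],[0,0,-1]]))
    w=(R.inv()*T).as_rotvec()/n
    M=sum((R*Ro.from_rotvec(w*k)).as_matrix() for k in range(n))
    t=np.linalg.solve(M,np.array(pos)-p)
    Rm=R.as_matrix()
    print('pos',np.round(p,4),'yaw',round(np.degrees(np.arctan2(Rm[1,0],Rm[0,0])),2),'z',np.round(Rm[:,2],4),'F',np.round(s['force'],1),'w',round(s['width']*92,1),'t',s['clock'])
    print('n',n,'t',np.round(t,5),'rot',np.round(np.degrees(w),3))
E
python3 - <<'E'
from h import *
plan((.57,.02,.22),95,24)
E
python3 -m creep --help | head
```

```text
pos [ 0.1792 -0.5988  0.2408] yaw 16.65 z [ 0.e+00 -1.e-04 -1.e+00] F [0.5 0.1 0.4] w 92.4 t 2.4
n 24 t [ 0.03294 -0.00203  0.00087] rot [ 0.     0.    -3.264]invalid input: not JSON, or not a number
```

```bash
python3 -m creep '[{"translation":[0.033,-0.002,0.001],"rot":[0,0,-3.26],"jaw":0.0918},{"translation":[0.033,-0.002,0.001],"rot":[0,0,-3.26],"jaw":0.0918},{"translation":[0.033,-0.002,0.001],"rot":[0,0,-3.26],"jaw":0.0918},{"translation":[0.033,-0.002,0.001],"rot":[0,0,-3.26],"jaw":0.0918},{"translation":[0.033,-0.002,0.001],"rot":[0,0,-3.26],"jaw":0.0918},{"translation":[0.033,-0.002,0.001],"rot":[0,0,-3.26],"jaw":0.0918},{"translation":[0.033,-0.002,0.001],"rot":[0,0,-3.26],"jaw":0.0918},{"translation":[0.033,-0.002,0.001],"rot":[0,0,-3.26],"jaw":0.0918},{"translation":[0.033,-0.002,0.001],"rot":[0,0,-3.26],"jaw":0.0918},{"translation":[0.033,-0.002,0.001],"rot":[0,0,-3.26],"jaw":0.0918},{"translation":[0.033,-0.002,0.001],"rot":[0,0,-3.26],"jaw":0.0918},{"translation":[0.033,-0.002,0.001],"rot":[0,0,-3.26],"jaw":0.0918}]'
python3 - <<'E'
from h import *
plan((.57,.02,.22),95,12)
snap('wrist','w1.png')
E
```

```text
clock: 3.4
position: [0.4867, -0.3577, 0.2287]
ee_rot: [2.774, 1.473, 0.0]
force: [0.9, -0.3, -0.3]
width: 0.998
pos [ 0.4867 -0.3577  0.2287] yaw 55.93 z [ 4.e-04 -2.e-04 -1.e+00] F [ 0.9 -0.3 -0.3] w 91.8 t 3.4
n 12 t [ 0.03279 -0.00213  0.00073] rot [ 2.000e-03  1.000e-03 -3.256e+00]
```

View pics/w1.png

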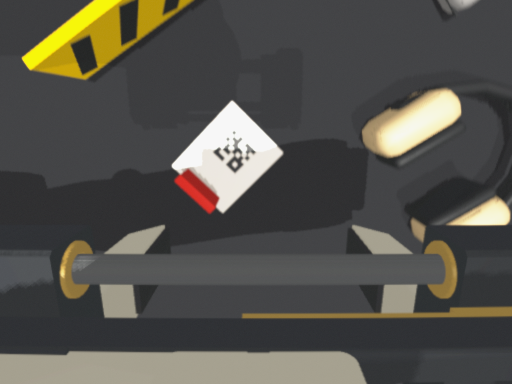

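```bash
python3 - <<'E'
from h import *
import json
ci=optics.camera_info('wrist'); json.dump({k:(np.array(v).tolist()) for k,v in ci.items()},open('w1.json','w'))
E
python3 -m creep '[{"translation":[0.033,-0.002,0.001],"rot":[0,0,-3.26],"jaw":0.0918},{"translation":[0.033,-0.002,0.001],"rot":[0,0,-3.26],"jaw":0.0918},{"translation":[0.033,-0.002,0.001],"rot":[0,0,-3.26],"jaw":0.0918},{"translation":[0.033,-0.002,0.001],"rot":[0,0,-3.26],"jaw":0.0918},{"translation":[0.033,-0.002,0.001],"rot":[0,0,-3.26],"jaw":0.0918},{"translation":[0.033,-0.002,0.001],"rot":[0,0,-3.26],"jaw":0.0918},{"translation":[0.033,-0.002,0.001],"rot":[0,0,-3.26],"jaw":0.0918},{"translation":[0.033,-0.002,0.001],"rot":[0,0,-3.26],"jaw":0.0918},{"translation":[0.033,-0.002,0.001],"rot":[0,0,-3.26],"jaw":0.0918},{"translation":[0.033,-0.002,0.001],"rot":[0,0,-3.26],"jaw":0.0918},{"translation":[0.033,-0.002,0.001],"rot":[0,0,-3.26],"jaw":0.0918},{"translation":[0.033,-0.002,0.001],"rot":[0,0,-3.26],"jaw":0.0918}]'
python3 - <<'E'
from h import *
import json
ci=optics.camera_info('wrist'); json.dump({k:(np.array(v).tolist()) for k,v in ci.items()},open('w2.json','w'))
snap('wrist','w2.png')
for p in ['dock_mouth','dock_home','dock']: print(p,[(np.round(d['location'],1),round(d['score'],2)) for d in optics.pinpoint('wrist',p)[:2]])
E
```

```text
clock: 4.45
position: [0.5721, 0.0218, 0.2168]
ee_rot: [2.122, 2.316, 0.001]
force: [0.6, 0.5, 0.8]
width: 0.998
dock_mouth [(array([264. , 200.9]), 0.72), (array([246.3,  26. ]), 0.64)]
dock_home [(array([300.6, 203.9]), 0.96)]
dock [(array([253.8, 197.4]), 0.68)]
```

View pics/w2.png

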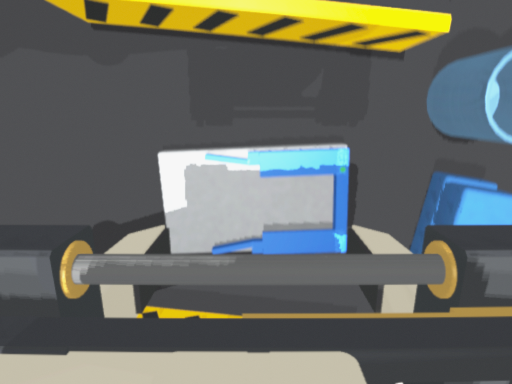

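```bash

python3 -m creep '[{"translation":[-0.03,0,0],"rot":[0,0,0],"jaw":0.0918},{"translation":[-0.03,0,0],"rot":[0,0,0],"jaw":0.0918},{"translation":[0,0,0],"rot":[0,0,0],"jaw":0.0918}]'
python3 - <<'E'
from h import *
import json
ci=optics.camera_info('wrist'); json.dump({k:(np.array(v).tolist()) for k,v in ci.items()},open('w3.json','w'))
snap('wrist','w3.png')
for p in ['dock_mouth','dock_home','dock']: print(p,[(np.round(d['location'],1),round(d['score'],2)) for d in optics.pinpoint('wrist',p)[:2]])
a=cv2.imread('pics/w3.png')[50:250,130:400]; cv2.imwrite('pics/c4.png',cv2.resize(a,None,fx=2.9,fy=2.9,interpolation=cv2.INTER_CUBIC))
a=cv2.imread('pics/w1.png')[90:225,160:300]; cv2.imwrite('pics/c5.png',cv2.resize(a,None,fx=4,fy=4,interpolation=cv2.INTER_CUBIC))
E
```

```text
clock: 4.9
position: [0.5773, -0.0488, 0.2162]
ee_rot: [2.135, 2.301, -0.006]
force: [0.3, -1.8, 0.2]
width: 0.999
dock_mouth []
dock_home [(array([302.6, 134.8]), 0.79)]
dock []
```

View pics/c4.png

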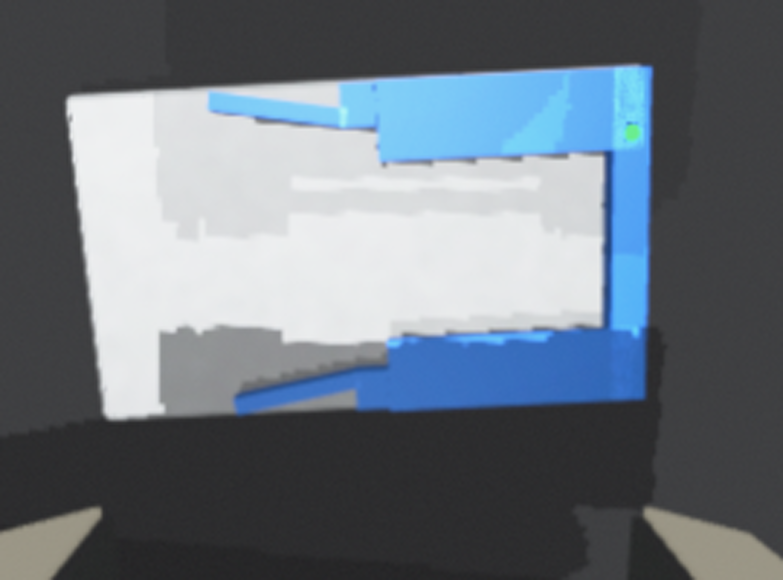

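View pics/c5.png

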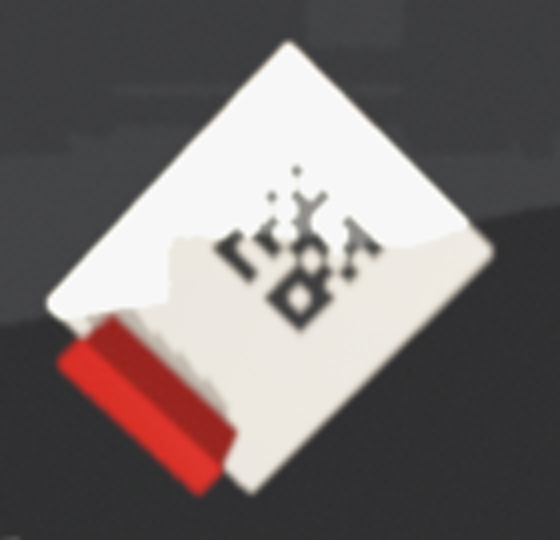

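```bash
cat > fit.py <<'E'
from h import *
import json
from scipy.optimize import least_squares
def fit(obs,x0,freez=False):
    # obs: list (ci, X local m, px)
    def T(q,X): 
        c,s=np.cos(q[2]),np.sin(q[2]); return np.array([q[0]+c*X[0]-s*X[1],q[1]+s*X[0]+c*X[1],X[2]+(q[3] if freez else 0)])
    f=lambda q: np.concatenate([proj(ci,T(q,X))-p for ci,X,p in obs])
    r=least_squares(f,x0+([0] if freez else []),loss='soft_l1'); 
    print('xy mm',np.round(r.x[:2]*1000,1),'yaw',round(np.degrees(r.x[2]),2),'dz',np.round(r.x[3:]*1000,1)); print(np.round(f(r.x).reshape(-1,2),1).tolist()); return r.x
L=lambda n: {k:np.array(v) if isinstance(v,list) else v for k,v in json.load(open(n)).items()}
E
python3 - <<'E'
from fit import *
top=optics.camera_info('top')
def mk(ci,l,f): return [(ci,np.array(X)/1000,np.array(f(p))) for X,p in l]
w3=mk(L('w3.json'),[((-100,58,20),(68,97)),((-100,-58,20),(106,419)),((7,30,34),(382,161)),((7,-30,30),(388,340)),((100,58,34),(650,66)),((100,-58,34),(645,398))],lambda p:(130+p[0]/2.9,50+p[1]/2.9))
f=lambda p:(210+p[0]/5-.4,155+p[1]/5-.4)
t=mk(top,[((-100,58,20),(107,450)),((-100,-58,20),(323,428)),((7,30,34),(140,243)),((7,-30,34),(250,235)),((100,58,34),(75,85)),((100,-58,34),(286,66))],f)
for o in (w3,t,w3+t):
    for z in (0,1): fit(o,[.57,-.01,.08],z)
print('card')
w1=mk(L('w1.json'),[((50,40,6),(288,40)),((50,-40,6),(493,253)),((-50,-40,6),(250,493)),((-50,40,6),(48,303)),((-48,25,46),(58,362)),((-48,-25,46),(200,495))],lambda p:(160+p[0]/4-.4,90+p[1]/4-.4))
g=lambda p:(335+p[0]/6.154-.4,215+p[1]/6.14-.4)
tc=mk(top,[((50,40,6),(483,105)),((50,-40,6),(663,80)),((-50,-40,6),(710,305)),((-50,40,6),(527,337))],g)
for o in (w1,tc,w1+tc):
    for z in (0,1): fit(o,[.47,-.32,.17],z)
E
```

```text
xy mm [571.4  -8.5] yaw 6.96 dz []
[[-1.3, -0.8], [-0.9, 1.1], [-0.5, 0.7], [-0.0, -0.3], [4.2, -1.6], [2.6, 3.1]]
xy mm [570.7  -8.7] yaw 7.15 dz [-7.8]
[[0.3, 0.3], [0.6, -0.3], [-1.4, 0.9], [-0.8, -1.5], [0.9, -0.9], [0.0, 1.2]]
xy mm [571.2  -6.2] yaw 7.01 dz []
[[-0.0, 0.4], [-0.0, 0.6], [-0.0, 0.6], [0.3, 0.1], [-0.5, -1.0], [0.2, -1.2]]
xy mm [573.1  -5.9] yaw 7.01 dz [-20.5]
[[0.3, -0.2], [-0.5, 0.1], [0.2, 0.7], [0.2, 0.2], [-0.0, -0.3], [-0.2, -0.4]]
xy mm [571.4  -7.9] yaw 7.06 dz []
[[-1.5, -1.2], [-0.8, 0.8], [-0.6, 0.1], [0.0, -0.8], [4.1, -2.4], [2.8, 2.4], [0.7, 0.4], [0.7, 0.6], [0.6, 0.5], [1.0, 0.0], [0.1, -1.0], [0.8, -1.3]]
xy mm [570.9  -8.2] yaw 7.18 dz [-7.7]
[[0.3, -0.1], [0.7, -0.6], [-1.2, 0.5], [-0.6, -1.9], [1.1, -1.4], [0.3, 0.7], [1.0, 0.6], [0.7, 0.8], [0.8, 1.1], [1.0, 0.5], [0.4, -0.3], [0.7, -0.6]]
card
xy mm [ 471.2 -317.1] yaw 11.93 dz []
[[0.3, 0.7], [0.6, -0.5], [0.4, -0.0], [-0.4, 0.0], [-0.6, 0.2], [-0.2, -0.2]]
xy mm [ 470.9 -317.2] yaw 11.92 dz [-1.3]
[[0.3, 1.0], [0.4, -0.4], [0.3, -0.2], [-0.3, 0.0], [-0.5, 0.1], [-0.2, -0.3]]
xy mm [ 472.4 -496.6] yaw 10.13 dz []
[[-0.4, 0.1], [0.1, -0.2], [0.3, 0.5], [-0.0, -0.4]]
xy mm [ 472.6 -500.3] yaw 10.12 dz [-9.1]
[[-0.2, 0.2], [-0.0, -0.0], [0.2, 0.4], [0.1, -0.6]]
xy mm [ 470.9 -317.5] yaw 11.81 dz []
[[0.4, 1.2], [0.6, 0.0], [0.2, 0.4], [-0.4, 0.3], [-0.7, 0.5], [-0.3, 0.2], [-67.9, -0.8], [-68.0, -1.9], [-67.5, -1.7], [-67.3, -1.7]]
xy mm [ 470.5 -317.7] yaw 11.8 dz [-1.7]
[[0.4, 1.6], [0.3, 0.2], [0.2, 0.2], [-0.2, 0.4], [-0.5, 0.5], [-0.3, 0.1], [-67.9, -0.6], [-68.1, -1.8], [-67.7, -1.6], [-67.4, -1.6]]
```

```bash
cat > d.py <<'E'
from fit import *
top=optics.camera_info('top')
def mk(ci,l,f): return [(ci,np.array(X)/1000,np.array(f(p))) for X,p in l]
E
python3 - <<'E'
from d import *
w3=mk(L('w3.json'),[((-100,58,20),(68,97)),((-100,-58,20),(106,419)),((7,30,34),(382,158)),((7,-30,30),(388,340)),((85,30,30),(606,150)),((85,-30,30),(606,328))],lambda p:(130+p[0]/2.9-.3,50+p[1]/2.9-.3))
f=lambda p:(210+p[0]/5-.4,155+p[1]/5-.4)
t=mk(top,[((-100,58,20),(107,450)),((-100,-58,20),(323,428)),((7,30,34),(140,243)),((7,-30,34),(250,235))],f)
for o in (w3,t,w3+t):fit(o,[.57,-.01,.08])
g=lambda p:(335+p[0]/6.154-65.4,215+p[1]/6.14-.4)
tc=mk(top,[((50,40,6),(483,105)),((50,-40,6),(663,80)),((-50,-40,6),(710,305)),((-50,40,6),(527,337))],g)
fit(tc,[.47,-.32,.17])
plan((.45,-.30,.2),101,10)
E
```

```text
xy mm [571.2  -7.8] yaw 7.11 dz []
[[-1.4, -0.9], [-0.7, 1.0], [-0.5, 1.3], [0.1, -0.7], [2.1, 0.2], [1.3, -0.2]]
xy mm [572.3  -5.8] yaw 7.2 dz []
[[-0.0, 0.0], [-0.0, 0.1], [-0.1, 0.2], [0.2, -0.4]]
xy mm [571.4  -7.5] yaw 6.98 dz []
[[-1.1, -1.5], [-0.7, 0.5], [-0.2, 1.0], [0.3, -1.0], [2.4, 0.1], [1.5, -0.3], [0.4, 0.3], [0.4, 0.6], [0.5, 0.5], [0.8, 0.0]]
xy mm [ 467.  -324.6] yaw 10.82 dz []
[[0.0, 0.4], [0.0, -0.2], [-0.1, 0.1], [0.0, -0.3]]
pos [ 0.577  -0.0398  0.2167] yaw 94.8 z [-1.e-04  1.e-04 -1.e+00] F [-0.4 -0.1  0.2] w 92.0 t 5.1
n 10 t [-0.02412 -0.01603  0.00167] rot [-0.    -0.001 -0.62 ]
```

```bash
python3 - <<'E'
from h import *
plan((.46,-.36,.2),101,10)
E
```

```text
pos [ 0.577  -0.0398  0.2167] yaw 94.8 z [-1.e-04  1.e-04 -1.e+00] F [-0.4 -0.1  0.2] w 92.0 t 5.1
n 10 t [-0.03021 -0.01583  0.00167] rot [-0.    -0.001 -0.62 ]
```

```bash

python3 -m creep '[{"translation":[-0.030,-0.016,0.0017],"rot":[0,0,-0.62],"jaw":0.0918},{"translation":[-0.030,-0.016,0.0017],"rot":[0,0,-0.62],"jaw":0.0918},{"translation":[-0.030,-0.016,0.0017],"rot":[0,0,-0.62],"jaw":0.0918},{"translation":[-0.030,-0.016,0.0017],"rot":[0,0,-0.62],"jaw":0.0918},{"translation":[-0.030,-0.016,0.0017],"rot":[0,0,-0.62],"jaw":0.0918},{"translation":[-0.030,-0.016,0.0017],"rot":[0,0,-0.62],"jaw":0.0918},{"translation":[-0.030,-0.016,0.0017],"rot":[0,0,-0.62],"jaw":0.0918},{"translation":[-0.030,-0.016,0.0017],"rot":[0,0,-0.62],"jaw":0.0918},{"translation":[-0.030,-0.016,0.0017],"rot":[0,0,-0.62],"jaw":0.0918},{"translation":[-0.030,-0.016,0.0017],"rot":[0,0,-0.62],"jaw":0.0918}]'
python3 -m creep '[{"translation":[0,0,0],"rot":[0,0,0],"jaw":0.0918},{"translation":[0,0,0],"rot":[0,0,0],"jaw":0.0918},{"translation":[0,0,0],"rot":[0,0,0],"jaw":0.0918},{"translation":[0,0,0],"rot":[0,0,0],"jaw":0.0918},{"translation":[0,0,0],"rot":[0,0,0],"jaw":0.0918},{"translation":[0,0,0],"rot":[0,0,0],"jaw":0.0918}]'
python3 - <<'E'
from h import *
import json
s=arm.observe();ci=optics.camera_info('wrist'); json.dump({k:(np.array(v).tolist()) for k,v in ci.items()},open('w4.json','w'))
snap('wrist','w4.png'); print(s['position'])
a=cv2.imread('pics/w4.png')[40:240,150:400]; cv2.imwrite('pics/c6.png',cv2.resize(a,None,fx=3,fy=3,interpolation=cv2.INTER_CUBIC))
plan((.425,-.333,.2),101,4)
E
```

```text
clock: 5.93
position: [0.4584, -0.3586, 0.1999]
ee_rot: [1.994, 2.427, 0.0]
force: [0.7, 0.1, 0.7]
width: 1.001
clock: 6.43
position: [0.4594, -0.3566, 0.1999]
ee_rot: [1.993, 2.428, 0.0]
force: [0.2, -0.3, 0.7]
width: 1.004
[ 0.45941812 -0.3565848   0.19994784]
pos [ 0.4593 -0.3569  0.1999] yaw 101.19 z [ 3.e-04 -1.e-04 -1.e+00] F [ 0.1 -0.2 -0.1] w 92.1 t 6.4833
n 4 t [ 7.51e-03 -7.25e-03 -2.00e-05] rot [0.004 0.002 0.049]
```

View pics/c6.png

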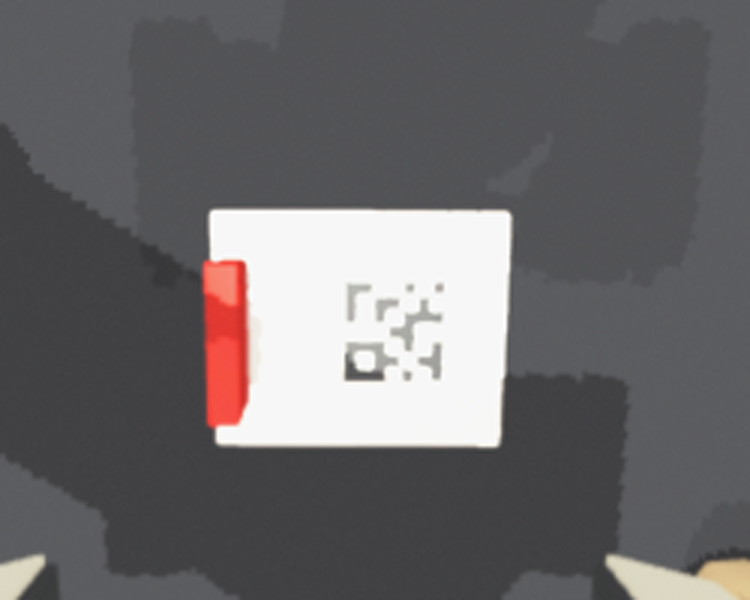

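```bash
python3 - <<'E'
from d import *
f=lambda p:(150+p[0]/3-.33,40+p[1]/3-.33)
w=mk(L('w4.json'),[((50,40,6),(511,210)),((50,-40,6),(500,447)),((-50,-40,6),(216,447)),((-50,40,6),(210,210)),((-48,25,46),(203,262)),((-48,-25,46),(207,427))],f)
q=fit(w,[.47,-.32,.17]);q=fit(w,[.47,-.32,.17],True)
c,s=np.cos(q[2]),np.sin(q[2]); r=q[:2]-.043*np.array([c,s]); print('rib',r)
y=np.degrees(q[2])+90
plan((*r,.09),y,6)
E
```

```text
xy mm [ 465.2 -326.7] yaw 11.13 dz []
[[-0.6, 0.7], [-0.5, -0.8], [0.2, -0.9], [0.2, 0.5], [0.2, 0.2], [0.4, -0.2]]
xy mm [ 465.3 -326.4] yaw 11.11 dz [3.5]
[[0.2, 0.3], [0.2, -0.3], [-0.1, -0.5], [-0.1, 0.1], [-0.2, 0.0], [0.0, 0.3]]
rib [ 0.42307836 -0.33464536]
pos [ 0.4593 -0.3569  0.1999] yaw 101.19 z [ 3.e-04 -1.e-04 -1.e+00] F [ 0.1 -0.2 -0.1] w 92.1 t 6.4833
n 6 t [ 0.0048  -0.0052   0.01832] rot [0.003 0.001 0.014]
```

```bash

python3 -m creep '[{"translation":[0.0048,-0.0052,0.018],"rot":[0,0,0],"jaw":0.0918},{"translation":[0.0048,-0.0052,0.018],"rot":[0,0,0],"jaw":0.0918},{"translation":[0.0048,-0.0052,0.018],"rot":[0,0,0],"jaw":0.0918},{"translation":[0.0048,-0.0052,0.018],"rot":[0,0,0],"jaw":0.0918},{"translation":[0.0048,-0.0052,0.018],"rot":[0,0,0],"jaw":0.0918},{"translation":[0.0048,-0.0052,0.018],"rot":[0,0,0],"jaw":0.0918},{"translation":[0,0,0],"rot":[0,0,0],"jaw":0.0918},{"translation":[0,0,0],"rot":[0,0,0],"jaw":0.0918},{"translation":[0,0,0],"rot":[0,0,0],"jaw":0.0918}]'
python3 - <<'E'
from h import *
plan((.4231,-.3346,.03),101.1,4)
E
```

```text
clock: 7.23
position: [0.4237, -0.3359, 0.0928]
ee_rot: [1.995, 2.425, 0.0]
force: [-0.2, -1.1, 0.9]
width: 1.001
pos [ 0.4237 -0.3359  0.0928] yaw 101.12 z [ 1.4e-03 -8.0e-04 -1.0e+00] F [-0.2 -1.1  0.9] w 92.1 t 7.2333
n 4 t [ 3.60e-04 -9.00e-05  1.57e-02] rot [0.017 0.016 0.006]
```

Descend and close gently.

```bash

python3 -m creep '[{"translation":[0,0,0.0155],"rot":[0,0,0],"jaw":0.0918},{"translation":[0,0,0.0155],"rot":[0,0,0],"jaw":0.0918},{"translation":[0,0,0.0155],"rot":[0,0,0],"jaw":0.0918},{"translation":[0,0,0.0155],"rot":[0,0,0],"jaw":0.0918},{"translation":[0,0,0],"rot":[0,0,0],"jaw":0.0918},{"translation":[0,0,0],"rot":[0,0,0],"jaw":0.04},{"translation":[0,0,0],"rot":[0,0,0],"jaw":0.0},{"translation":[0,0,0],"rot":[0,0,0],"jaw":0},{"translation":[0,0,0],"rot":[0,0,0],"jaw":0},{"translation":[0,0,0],"rot":[0,0,0],"jaw":0},{"translation":[0,0,0],"rot":[0,0,0],"jaw":0},{"translation":[0,0,0],"rot":[0,0,0],"jaw":0}]' 20
python3 - <<'E'
from h import *
plan((.4231,-.3346,.15),101.1,4); snap('wrist','w5.png')
E
```

```text
clock: 8.23
position: [0.4226, -0.3357, 0.03]
ee_rot: [1.996, 2.425, -0.0]
force: [-0.5, 0.9, 0.7]
width: 0.538
pos [ 0.4226 -0.3357  0.03  ] yaw 101.09 z [ 4.e-04 -3.e-04 -1.e+00] F [-0.5  0.9  0.7] w 49.5 t 8.2333
n 4 t [ 0.00024  0.00017 -0.03   ] rot [ 0.004  0.005 -0.002]
```

View pics/w5.png

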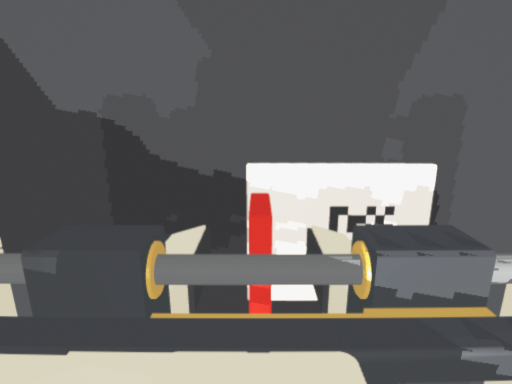

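```bash

python3 -m creep '[{"translation":[0,0,0],"rot":[0,0,0],"jaw":0},{"translation":[0,0,0],"rot":[0,0,0],"jaw":0},{"translation":[0,0,0],"rot":[0,0,0],"jaw":0},{"translation":[0,0,0],"rot":[0,0,0],"jaw":0},{"translation":[0,0,0],"rot":[0,0,0],"jaw":0},{"translation":[0,0,0],"rot":[0,0,0],"jaw":0},{"translation":[0,0,0],"rot":[0,0,0],"jaw":0},{"translation":[0,0,0],"rot":[0,0,0],"jaw":0}]' 20
python3 - <<'E'
from h import *
snap('wrist','w5b.png')
E
```

```text
clock: 8.95
position: [0.4226, -0.3356, 0.0297]
ee_rot: [1.996, 2.426, -0.0]
force: [-0.4, 0.3, -0.5]
width: 0.108
```

View pics/w5b.png

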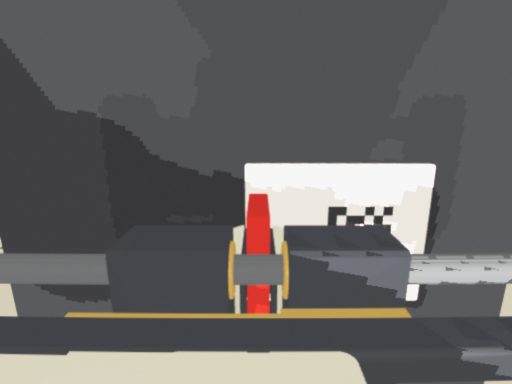

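```bash

python3 -m creep '[{"translation":[0,0,-0.02],"rot":[0,0,0],"jaw":0},{"translation":[0,0,-0.03],"rot":[0,0,0],"jaw":0},{"translation":[0,0,-0.03],"rot":[0,0,0],"jaw":0},{"translation":[0,0,-0.03],"rot":[0,0,0],"jaw":0},{"translation":[0,0,-0.03],"rot":[0,0,0],"jaw":0},{"translation":[0,0,-0.01],"rot":[0,0,0],"jaw":0},{"translation":[0,0,0],"rot":[0,0,0],"jaw":0}]' 20
cat >> h.py <<'E'
D=[.5712,-.0078,np.radians(7.1)]
def dk(x,y):
    c,s=np.cos(D[2]),np.sin(D[2]); x/=1000;y/=1000
    return (D[0]+c*x-s*y, D[1]+s*x+c*y)
E
python3 - <<'E'
from h import *
print(dk(-148,-.8))
plan((*dk(-148,-.8),.16),97.1,12)
snap('side','s1.png');snap('wrist','w6.png')
E
```

```text
clock: 9.58
position: [0.4239, -0.3364, 0.1825]
ee_rot: [1.993, 2.422, 0.0]
force: [-0.5, -0.9, -1.2]
width: 0.106
(np.float64(0.4244337543743401), np.float64(-0.02688688410790131))
pos [ 0.4239 -0.3364  0.1825] yaw 101.09 z [ 0.004  -0.0032 -1.    ] F [-0.5 -0.9 -1.2] w 9.7 t 9.5833
n 12 t [0.02546 0.00419 0.00182] rot [0.016 0.018 0.332]
```

View pics/s1.png

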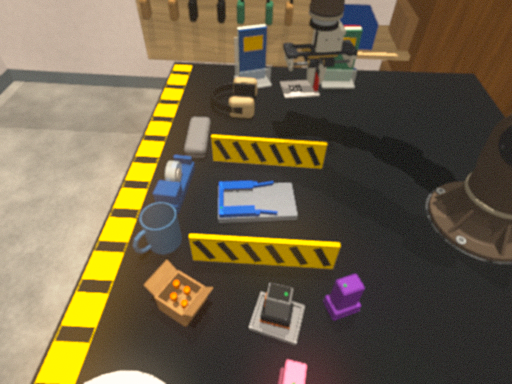

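View pics/w6.png

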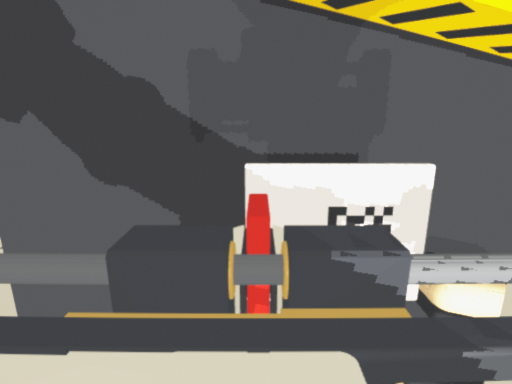

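Card is held level, unchanged in the gripper (same wrist-view corners, 245–432 px). Carry over the divider.

```bash

python3 -m creep '[{"translation":[0.0255,0.004,0],"rot":[0,0,0.33],"jaw":0},{"translation":[0.0255,0.004,0],"rot":[0,0,0.33],"jaw":0},{"translation":[0.0255,0.004,0],"rot":[0,0,0.33],"jaw":0},{"translation":[0.0255,0.004,0],"rot":[0,0,0.33],"jaw":0},{"translation":[0.0255,0.004,0],"rot":[0,0,0.33],"jaw":0},{"translation":[0.0255,0.004,0],"rot":[0,0,0.33],"jaw":0},{"translation":[0.0255,0.004,0],"rot":[0,0,0.33],"jaw":0},{"translation":[0.0255,0.004,0],"rot":[0,0,0.33],"jaw":0},{"translation":[0.0255,0.004,0],"rot":[0,0,0.33],"jaw":0},{"translation":[0.0255,0.004,0],"rot":[0,0,0.33],"jaw":0},{"translation":[0.0255,0.004,0],"rot":[0,0,0.33],"jaw":0},{"translation":[0.0255,0.004,0],"rot":[0,0,0.33],"jaw":0}]'
python3 -m creep '[{"translation":[0,0,0],"rot":[0,0,0],"jaw":0},{"translation":[0,0,0],"rot":[0,0,0],"jaw":0},{"translation":[0,0,0],"rot":[0,0,0],"jaw":0},{"translation":[0,0,0],"rot":[0,0,0],"jaw":0}]'
python3 - <<'E'
from h import *
plan((*dk(-148,-.8),.06),97.1,6)
E
```

```text
clock: 10.68
position: [0.4191, -0.0248, 0.1779]
ee_rot: [-2.078, -2.353, 0.003]
force: [0.1, -0.2, -1.2]
width: 0.111
clock: 11.02
position: [0.42, -0.027, 0.1789]
ee_rot: [-2.08, -2.353, 0.002]
force: [0.4, -1.1, -0.7]
width: 0.107
pos [ 0.42   -0.027   0.1789] yaw 97.06 z [-1.8e-03 -1.0e-04 -1.0e+00] F [ 0.4 -1.1 -0.7] w 9.8 t 11.0167
n 6 t [-8.000e-05  7.600e-04  1.981e-02] rot [-0.017 -0.001 -0.007]
```

```bash

python3 -m creep '[{"translation":[0,0,0.02],"rot":[0,0,0],"jaw":0},{"translation":[0,0,0.025],"rot":[0,0,0],"jaw":0},{"translation":[0,0,0.025],"rot":[0,0,0],"jaw":0},{"translation":[0,0,0.025],"rot":[0,0,0],"jaw":0},{"translation":[0,0,0.025],"rot":[0,0,0],"jaw":0},{"translation":[0,0,0],"rot":[0,0,0],"jaw":0},{"translation":[0,0,0],"rot":[0,0,0],"jaw":0},{"translation":[0,0,0],"rot":[0,0,0],"jaw":0},{"translation":[0,0,0],"rot":[0,0,0],"jaw":0}]'
python3 - <<'E'
from h import *
import json
ci=optics.camera_info('wrist'); json.dump({k:(np.array(v).tolist()) for k,v in ci.items()},open('w7.json','w'))
plan((*dk(-148,-.8),.05),97.1,2)
snap('wrist','w7.png');snap('top','t7.png')
a=cv2.imread('pics/t7.png')[150:300,190:320]; cv2.imwrite('pics/c7.png',cv2.resize(a,None,fx=4,fy=4,interpolation=cv2.INTER_CUBIC))
E
```

```text
clock: 11.77
position: [0.4215, -0.0262, 0.061]
ee_rot: [2.079, 2.353, 0.002]
force: [-0.1, -0.5, -0.5]
width: 0.11
pos [ 0.4215 -0.0262  0.061 ] yaw 97.1 z [ 2.1e-03 -2.0e-04 -1.0e+00] F [-0.1 -0.5 -0.5] w 10.2 t 11.7667
n 2 t [-0.00053  0.0014   0.00549] rot [ 0.058  0.014 -0.001]
```

View pics/w7.png

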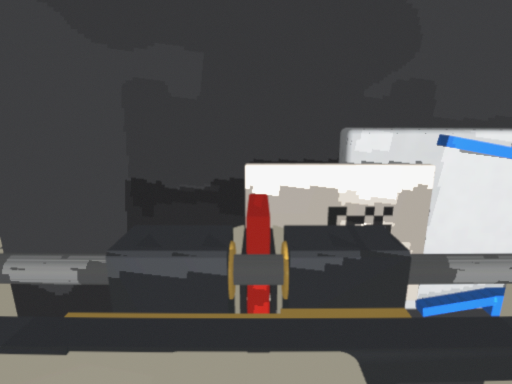

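View pics/c7.png

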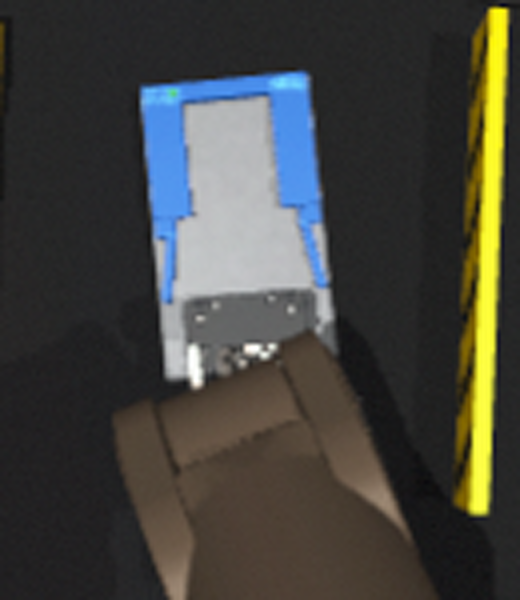

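```bash
python3 - <<'E'
from d import *
ci=L('w7.json')
def ind(P):
    c,s=np.cos(D[2]),np.sin(D[2]); d=P[:2]-np.array(D[:2]); return np.round(1000*np.array([c*d[0]+s*d[1],-s*d[0]+c*d[1]]),1)
for n,p,z in [('deck corner -100,58',(343,128),.02),('deck edge',(505,129),.02),('card nose L',(433,163.5),.0373),('card tail L',(246,163.5),.0373),('flare L tip top',(440,136),.030),('flareL',(510,148),.03),('flareR end',(420,302),.03)]:
    print(n,ind(onz(ci,p,z)))
E
```

```text
deck corner -100,58 [-103.6   58.3]
deck edge [-11.1  58.3]
card nose L [-59.6  41.1]
card tail L [-157.3   41. ]
flare L tip top [-53.7  54.8]
flareL [-14.   48.6]
flareR end [-51.7 -45.5]
```

```bash

python3 -m creep '[{"translation":[-0.0007,0,0.005],"rot":[0,0,0],"jaw":0},{"translation":[0,0,0.005],"rot":[0,0,0],"jaw":0},{"translation":[0,0.01,0],"rot":[0,0,0],"jaw":0},{"translation":[0,0.01,0],"rot":[0,0,0],"jaw":0},{"translation":[0,0.01,0],"rot":[0,0,0],"jaw":0},{"translation":[0,0.01,0],"rot":[0,0,0],"jaw":0},{"translation":[0,0.01,0],"rot":[0,0,0],"jaw":0},{"translation":[0,0.005,0],"rot":[0,0,0],"jaw":0},{"translation":[0,0,0],"rot":[0,0,0],"jaw":0},{"translation":[0,0,0],"rot":[0,0,0],"jaw":0},{"translation":[0,0,0],"rot":[0,0,0],"jaw":0}]'
python3 - <<'E'
from h import *
import json
ci=optics.camera_info('wrist'); json.dump({k:(np.array(v).tolist()) for k,v in ci.items()},open('w8.json','w'))
plan((*dk(-8,-1.3),.051),97.1,8)
snap('wrist','w8.png')
E
```

```text
clock: 12.78
position: [0.4751, -0.0197, 0.0495]
ee_rot: [-2.079, -2.356, -0.0]
force: [0.3, -0.2, 0.8]
width: 0.11
pos [ 0.4751 -0.0197  0.0495] yaw 97.15 z [-0.  0. -1.] F [ 0.3 -0.2  0.8] w 10.1 t 12.7833
n 8 t [-0.00017  0.0111  -0.00018] rot [-0.    -0.     0.006]
```

View pics/w8.png

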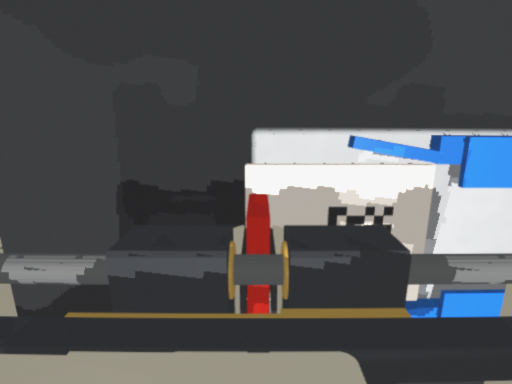

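```bash
python3 - <<'E'
from d import *
ci=L('w8.json')
def ind(P):
    c,s=np.cos(D[2]),np.sin(D[2]); d=P[:2]-np.array(D[:2]); return np.round(1000*np.array([c*d[0]+s*d[1],-s*d[0]+c*d[1]]),1)
for n,p,z in [('deck corner -100,58',(255,129.5),.02),('deck edge',(425,130),.02),('card nose L',(433,163.5),.026),('card tail L',(246,163.5),.026),('flare L in end',(440,163),.030),('lip corner 7,58,34',(463,138),.034),('lip inner 7,30',(463,187),.034)]:
    print(n,ind(onz(ci,p,z)))
a=cv2.imread('pics/w8.png')[110:330,240:512]; cv2.imwrite('pics/c8.png',cv2.resize(a,None,fx=2.9,fy=2.7,interpolation=cv2.INTER_CUBIC))
E
```

```text
deck corner -100,58 [-98.8  57.8]
deck edge [-9.2 57.9]
card nose L [-5.8 41.1]
card tail L [-103.4   40.8]
flare L in end [-4.4 42. ]
lip corner 7,58,34 [ 3.1 54.9]
lip inner 7,30 [ 6.9 30.3]
```

View pics/c8.png

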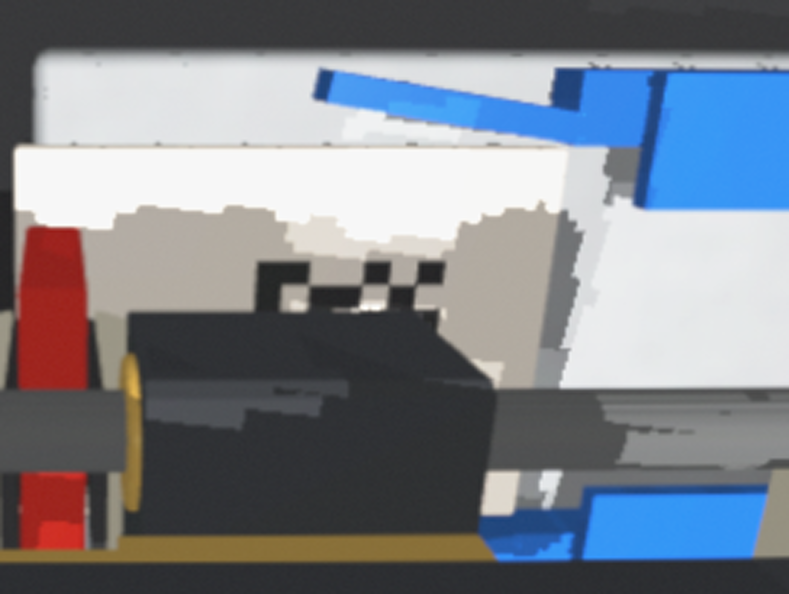

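```bash

python3 -m creep '[{"translation":[-0.001,0,-0.0006],"rot":[0,0,0],"jaw":0},{"translation":[0,0.005,0],"rot":[0,0,0],"jaw":0},{"translation":[0,0.007,0],"rot":[0,0,0],"jaw":0},{"translation":[0,0.007,0],"rot":[0,0,0],"jaw":0},{"translation":[0,0.007,0],"rot":[0,0,0],"jaw":0},{"translation":[0,0.004,0],"rot":[0,0,0],"jaw":0},{"translation":[0,0,0],"rot":[0,0,0],"jaw":0},{"translation":[0,0,0],"rot":[0,0,0],"jaw":0}]'
python3 - <<'E'
from h import *
import json
ci=optics.camera_info('wrist'); json.dump({k:(np.array(v).tolist()) for k,v in ci.items()},open('w9.json','w'))
plan((*dk(-8,-1),.0505),97.1,8)
im=snap('wrist','w9.png'); a=im[110:330,240:512,::-1]; cv2.imwrite('pics/c9.png',cv2.resize(a,None,fx=2.9,fy=2.7,interpolation=cv2.INTER_CUBIC))
E
```

```text
clock: 13.5
position: [0.5052, -0.0169, 0.0502]
ee_rot: [-2.079, -2.355, 0.0]
force: [-0.1, 0.1, -1.6]
width: 0.108
pos [ 0.5052 -0.0169  0.0502] yaw 97.14 z [-2.e-04  1.e-04 -1.e+00] F [-0.1  0.1 -1.6] w 10.0 t 13.5
n 8 t [-2.00e-05  7.32e-03 -4.00e-05] rot [-0.002 -0.001  0.005]
```

View pics/c9.png

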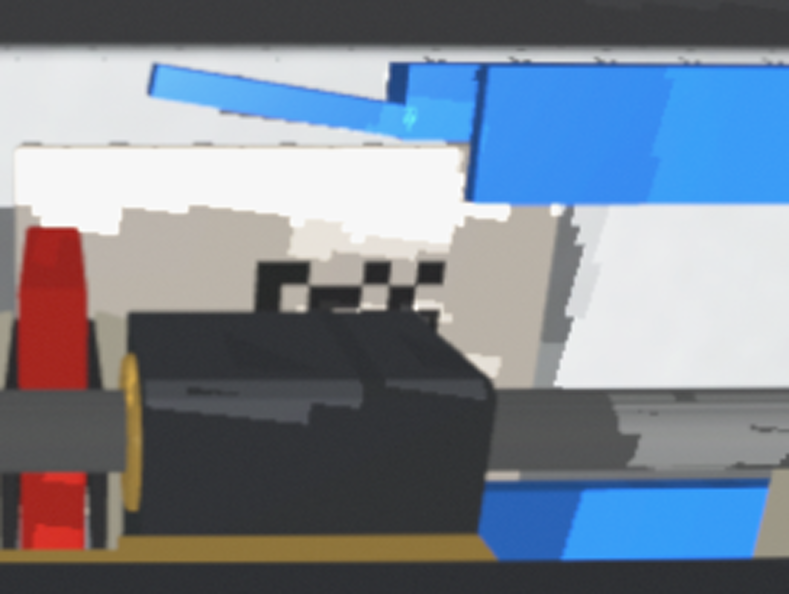

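```bash

python3 -m creep '[{"translation":[0,0.007,0],"rot":[0,0,0],"jaw":0},{"translation":[0,0.007,0],"rot":[0,0,0],"jaw":0},{"translation":[0,0.007,0],"rot":[0,0,0],"jaw":0},{"translation":[0,0.007,0],"rot":[0,0,0],"jaw":0},{"translation":[0,0.007,0],"rot":[0,0,0],"jaw":0},{"translation":[0,0.007,0],"rot":[0,0,0],"jaw":0},{"translation":[0,0.005,0],"rot":[0,0,0],"jaw":0},{"translation":[0,0.003,0],"rot":[0,0,0],"jaw":0},{"translation":[0,0.001,0],"rot":[0,0,0],"jaw":0},{"translation":[0,0,0],"rot":[0,0,0],"jaw":0},{"translation":[0,0,0],"rot":[0,0,0],"jaw":0}]'
python3 - <<'E'
from h import *
plan((*dk(-8,-1),.0505),97.1,8)
E
python3 -m creep '[{"translation":[0,0.0015,0],"rot":[0,0,0],"jaw":0},{"translation":[0,0.0015,0],"rot":[0,0,0],"jaw":0},{"translation":[0,0.0015,0],"rot":[0,0,0],"jaw":0},{"translation":[0,0,0],"rot":[0,0,0],"jaw":0},{"translation":[0,0,0],"rot":[0,0,0],"jaw":0}]'
```

```text
clock: 14.47
position: [0.5554, -0.0108, 0.0502]
ee_rot: [-2.079, -2.355, 0.001]
force: [-0.8, -0.1, -0.8]
width: 0.107
pos [ 0.5554 -0.0108  0.0502] yaw 97.14 z [-4.e-04 -2.e-04 -1.e+00] F [-0.8 -0.1 -0.8] w 9.8 t 14.4667
n 8 t [-0.00e+00  1.01e-03 -3.00e-05] rot [-0.003  0.001  0.004]
clock: 14.88
position: [0.5603, -0.0101, 0.0503]
ee_rot: [2.079, 2.355, 0.0]
force: [0.0, 0.1, -1.4]
width: 0.108
```

```bash
for i in 1; do python3 -m creep '[{"translation":[0,0.0015,0],"rot":[0,0,0],"jaw":0},{"translation":[0,0.0015,0],"rot":[0,0,0],"jaw":0},{"translation":[0,0,0],"rot":[0,0,0],"jaw":0},{"translation":[0,0,0],"rot":[0,0,0],"jaw":0}]'; done
python3 -m creep '[{"translation":[0,0.0015,0],"rot":[0,0,0],"jaw":0},{"translation":[0,0.001,0],"rot":[0,0,0],"jaw":0},{"translation":[0,0,0],"rot":[0,0,0],"jaw":0},{"translation":[0,0,0],"rot":[0,0,0],"jaw":0}]'
```

```text
clock: 15.22
position: [0.563, -0.0099, 0.0502]
ee_rot: [-2.079, -2.355, 0.001]
force: [-0.1, -0.5, -0.1]
width: 0.11
clock: 15.55
position: [0.563, -0.0099, 0.0498]
ee_rot: [-2.077, -2.353, 0.006]
force: [-9.5, -1.0, 5.0]
width: 0.108
```

```bash
python3 -m creep '[{"translation":[0,-0.002,0.0005],"rot":[0,0,0],"jaw":0},{"translation":[0,0,0],"rot":[0,0,0],"jaw":0},{"translation":[0,0,0],"rot":[0,0,0],"jaw":0}]'
python3 -m creep '[{"translation":[0,0,0],"rot":[0,0,0],"jaw":0.04},{"translation":[0,0,0],"rot":[0,0,0],"jaw":0.04},{"translation":[0,0,0],"rot":[0,0,0],"jaw":0.04},{"translation":[0,0,0],"rot":[0,0,0],"jaw":0.04},{"translation":[0,0,0],"rot":[0,0,0],"jaw":0.04},{"translation":[0,0,0],"rot":[0,0,0],"jaw":0.04},{"translation":[0,0,0],"rot":[0,0,0],"jaw":0.04}]'
python3 -m creep '[{"translation":[0,0,-0.015],"rot":[0,0,0],"jaw":0.04},{"translation":[0,0,-0.025],"rot":[0,0,0],"jaw":0.04},{"translation":[0,0,-0.03],"rot":[0,0,0],"jaw":0.06},{"translation":[-0.01,0,-0.03],"rot":[0,0,0],"jaw":0.09},{"translation":[-0.02,0,-0.03],"rot":[0,0,0],"jaw":0.09},{"translation":[-0.02,0,-0.03],"rot":[0,0,0],"jaw":0.0918},{"translation":[0,0,0],"rot":[0,0,0],"jaw":0.0918},{"translation":[0,0,0],"rot":[0,0,0],"jaw":0.0918},{"translation":[0,0,0],"rot":[0,0,0],"jaw":0.0918},{"translation":[0,0,0],"rot":[0,0,0],"jaw":0.0918},{"translation":[0,0,0],"rot":[0,0,0],"jaw":0.0918}]'
python3 - <<'E'
from h import *
import json
ci=optics.camera_info('wrist'); json.dump({k:(np.array(v).tolist()) for k,v in ci.items()},open('w10.json','w'))
im=snap('wrist','w10.png'); a=im[40:250,150:400,::-1]; cv2.imwrite('pics/c10.png',cv2.resize(a,None,fx=2.8,fy=2.8,interpolation=cv2.INTER_CUBIC))
for p in ['dock_home','card_code','card_mid']: print(p,[(np.round(d['location'],1),round(d['score'],2)) for d in optics.pinpoint('wrist',p)[:2]])
plan((.51,.295,.2),80,12)
E
```

```text
clock: 15.8
position: [0.563, -0.0099, 0.0497]
ee_rot: [-2.078, -2.355, 0.002]
force: [-3.6, -0.7, 2.0]
width: 0.108
clock: 16.38
position: [0.5638, -0.0097, 0.0498]
ee_rot: [2.079, 2.355, 0.0]
force: [-0.2, 1.2, 0.7]
width: 0.434
clock: 17.3
position: [0.5691, -0.0584, 0.2086]
ee_rot: [-2.076, -2.355, 0.002]
force: [1.5, 0.4, -1.1]
width: 0.992
dock_home []
card_code [(array([313.6, 127.4]), 0.86)]
card_mid [(array([304.9, 133.1]), 0.85)]
pos [ 0.5696 -0.0589  0.2093] yaw 97.18 z [-1.e-03  2.e-04 -1.e+00] F [0.6 0.2 0. ] w 92.0 t 17.5
n 12 t [ 0.02954 -0.00534  0.00078] rot [-5.000e-03 -1.000e-03  1.432e+00]
```

View pics/c10.png

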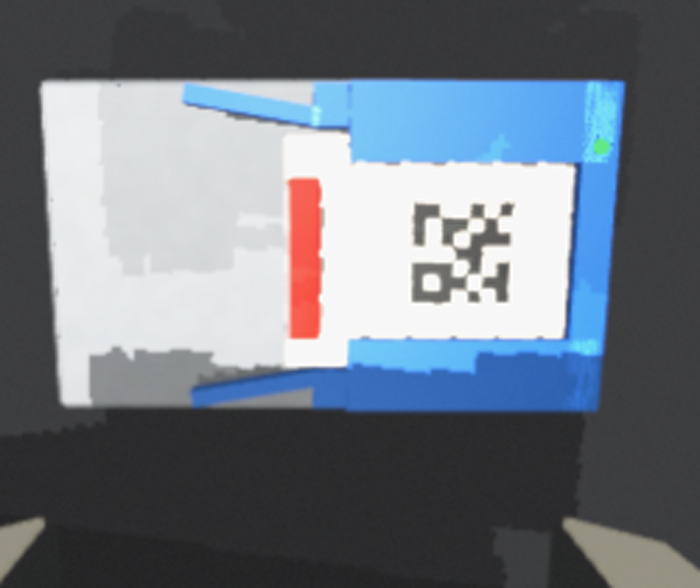

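```bash
python3 - <<'E'
from d import *
f=lambda p:(150+p[0]/2.8-.33,40+p[1]/2.8-.33)
ci=L('w10.json')
cs=[onz(ci,f(p),.026) for p in [(462,253),(414,205),(512,205),(508,302),(412,302)]]
print(np.round(np.array(cs)*1000,1))
w=mk(ci,[((-50,40,26),(284,134)),((-50,-40,26),(284,367)),((-48,25,66),(289,179)),((-48,-25,66),(289,337)),((29.5-17.5,17.5-35,26),(412,302)),((-5.5,17.5,26),(414,205)),((29.5,-17.5,26),(508,302))][:4]+[((-5.5,17.5,26),(414,205)),((29.5,-17.5,26),(508,302)),((-5.5,-17.5,26),(412,302))],f)
q=fit(w,[.6,-.01,.12]); c,s=np.cos(q[2]),np.sin(q[2]); print('code',q[0]+.012*c,q[1]+.012*s)
w=mk(ci,[((-100,58,20),(41,82)),((-100,-58,20),(63,405)),((7,30,34),(352,161)),((7,-30,30),(348,340)),((85,30,30),(577,163)),((85,-30,26),(567,340))],f)
q=fit(w,[.57,-.01,.12]); c,s=np.cos(q[2]),np.sin(q[2]); print('home',q[0]+.047*c,q[1]+.047*s)
E
```

```text
[[617.7  -2.5  26. ]
 [598.4  11.6  26. ]
 [632.2  16.   26. ]
 [636.8 -17.3  26. ]
 [602.9 -21.7  26. ]]
xy mm [605.6  -4.1] yaw 7.29 dz []
[[0.2, 0.1], [0.6, -0.4], [-0.2, -0.8], [0.1, 1.4], [-0.3, -1.0], [0.2, 0.5], [-0.6, 0.5]]
code 0.6174982889211689 -0.0026227574861086515
xy mm [571.6  -8.1] yaw 7.2 dz []
[[-0.4, -0.7], [-0.7, 1.6], [0.1, 0.6], [0.5, -0.4], [1.4, 0.3], [-0.5, -0.8]]
home 0.6182465118025452 -0.0022377411956647887
```

```bash
python3 - <<'E'
from h import *
plan((.51,.255,.25),78,12)
E
```

```text
pos [ 0.5696 -0.0589  0.2093] yaw 97.18 z [-1.e-03  2.e-04 -1.e+00] F [0.6 0.2 0. ] w 92.0 t 17.5
n 12 t [ 0.02613 -0.00573 -0.00339] rot [-5.000e-03 -1.000e-03  1.599e+00]
```

```bash
python3 -m creep '[{"translation":[0.026,-0.0057,-0.0034],"rot":[0,0,1.6],"jaw":0.0918},{"translation":[0.026,-0.0057,-0.0034],"rot":[0,0,1.6],"jaw":0.0918},{"translation":[0.026,-0.0057,-0.0034],"rot":[0,0,1.6],"jaw":0.0918},{"translation":[0.026,-0.0057,-0.0034],"rot":[0,0,1.6],"jaw":0.0918},{"translation":[0.026,-0.0057,-0.0034],"rot":[0,0,1.6],"jaw":0.0918},{"translation":[0.026,-0.0057,-0.0034],"rot":[0,0,1.6],"jaw":0.0918},{"translation":[0.026,-0.0057,-0.0034],"rot":[0,0,1.6],"jaw":0.0918},{"translation":[0.026,-0.0057,-0.0034],"rot":[0,0,1.6],"jaw":0.0918},{"translation":[0.026,-0.0057,-0.0034],"rot":[0,0,1.6],"jaw":0.0918},{"translation":[0.026,-0.0057,-0.0034],"rot":[0,0,1.6],"jaw":0.0918},{"translation":[0.026,-0.0057,-0.0034],"rot":[0,0,1.6],"jaw":0.0918},{"translation":[0.026,-0.0057,-0.0034],"rot":[0,0,1.6],"jaw":0.0918}]'
python3 -m creep '[{"translation":[0,0,0],"rot":[0,0,0],"jaw":0.0918},{"translation":[0,0,0],"rot":[0,0,0],"jaw":0.0918},{"translation":[0,0,0],"rot":[0,0,0],"jaw":0.0918},{"translation":[0,0,0],"rot":[0,0,0],"jaw":0.0918},{"translation":[0,0,0],"rot":[0,0,0],"jaw":0.0918}]'
python3 - <<'E'
from h import *
import json
ci=optics.camera_info('wrist'); json.dump({k:(np.array(v).tolist()) for k,v in ci.items()},open('w11.json','w'))
im=snap('wrist','w11.png')
for p in ['cradle','scanner_mid','scanner_window']: print(p,[(np.round(d['location'],1),round(d['score'],2)) for d in optics.pinpoint('wrist',p)[:2]])
E
```

```text
clock: 18.5
position: [0.5103, 0.2545, 0.2506]
ee_rot: [2.444, 1.974, -0.0]
force: [0.2, -0.4, 0.3]
width: 1.003
clock: 18.92
position: [0.5111, 0.2518, 0.2504]
ee_rot: [2.444, 1.973, -0.001]
force: [1.2, 0.9, -0.4]
width: 0.998
cradle []
scanner_mid [(array([194. ,   4.4]), 0.87), (array([138.8, 191.8]), 0.82)]
scanner_window [(array([153. , 181.7]), 0.97), (array([203.3,  19.8]), 0.8)]
```

View pics/w11.png

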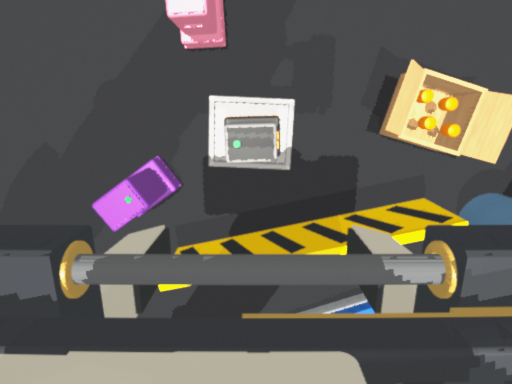

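```bash
python3 - <<'E'
import cv2
a=cv2.imread('pics/w11.png')[85:185,195:310]; cv2.imwrite('pics/c11.png',cv2.resize(a,None,fx=6,fy=6,interpolation=cv2.INTER_CUBIC))
E
```

```text
(no output)
```

View pics/c11.png

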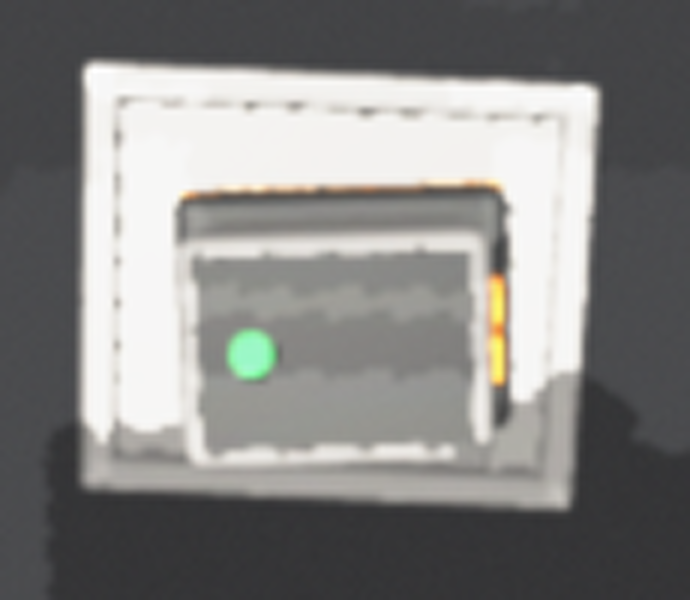

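```bash
python3 - <<'E'
from d import *
f=lambda p:(195+p[0]/6-.42,85+p[1]/6-.42)
ci=L('w11.json')
w=mk(ci,[((-23,17,108),(181,238)),((23,17,108),(486,232)),((23,-17,108),(491,453)),((-23,-17,108),(193,466)),((-30,22,38),(178,193)),((30,22,38),(503,186))],f)
q=fit(w,[.51,.29,-.1]);fit(w,[.51,.29,-.1],True)
w=mk(ci,[((-48,40,14),(84,64)),((48,40,14),(598,88)),((48,-40,14),(572,508)),((-48,-40,14),(82,486))],f)
fit(w,[.51,.29,-.1])
g=lambda p:(100+p[0]/8-.44,190+p[1]/8-.44)
w=mk(top,[((-23,17,108),(155,310)),((23,17,108),(187,178)),((23,-17,108),(288,202)),((-23,-17,108),(248,335))],g)
fit(w,[.51,.29,-.1])
yw=np.degrees(q[2])+90
plan((q[0],q[1],.13),yw,8)
E
```

```text
xy mm [513.3 292.3] yaw -10.68 dz []
[[-1.3, -0.4], [1.4, -0.8], [1.0, 1.7], [-1.4, 0.8], [-0.9, -0.0], [1.3, -0.3]]
xy mm [512.9 291.5] yaw -10.44 dz [-13.7]
[[-0.1, 0.1], [0.1, -0.5], [-0.1, 0.2], [-0.1, -0.5], [0.0, 0.7], [0.2, 0.2]]
xy mm [511.3 295.1] yaw -14.6 dz []
[[0.1, -0.1], [0.1, -0.3], [-0.3, 0.1], [-0.0, 0.3]]
xy mm [515.1 293.4] yaw -12.31 dz []
[[-1.3, 0.7], [-0.1, -0.9], [0.6, -0.6], [0.4, 0.8]]
pos [0.511  0.2525 0.2506] yaw 77.89 z [ 0.e+00 -2.e-04 -1.e+00] F [-0.6  0.2 -0.5] w 92.0 t 19.1167
n 8 t [ 0.00493 -0.00071  0.01507] rot [ 0.     0.001 -0.178]
```

```bash
python3 - <<'E'
from d import *
f=lambda p:(195+p[0]/6-.42,85+p[1]/6-.42); g=lambda p:(100+p[0]/8-.44,190+p[1]/8-.44)
a=np.mean([(181,238),(486,232),(491,453),(193,466)],axis=0);b=np.mean([(155,310),(187,178),(288,202),(248,335)],axis=0)
print('grip top',tri(ray(L('w11.json'),f(a)),ray(top,g(b))))
a=(252,355);b=(205,296)
print('led',tri(ray(L('w11.json'),f(a)),ray(top,g(b))))
side=optics.camera_info('side')
for q,z in [((.513,.292),.108),((.513,.292),.06)]: print(proj(side,(*q,z)))
E
```

```text
grip top [0.51424104 0.29272916 0.10994989]
led [0.50199968 0.29472762 0.11514797]
[279.3181182  292.01040842]
[277.64506432 303.71265933]
```

```bash
python3 -m creep '[{"translation":[0.005,-0.0007,0.015],"rot":[0,0,-0.14],"jaw":0.0918},{"translation":[0.005,-0.0007,0.015],"rot":[0,0,-0.14],"jaw":0.0918},{"translation":[0.005,-0.0007,0.015],"rot":[0,0,-0.14],"jaw":0.0918},{"translation":[0.005,-0.0007,0.015],"rot":[0,0,-0.14],"jaw":0.0918},{"translation":[0.005,-0.0007,0.015],"rot":[0,0,-0.14],"jaw":0.0918},{"translation":[0.005,-0.0007,0.015],"rot":[0,0,-0.14],"jaw":0.0918},{"translation":[0.005,-0.0007,0.015],"rot":[0,0,-0.14],"jaw":0.0918},{"translation":[0.005,-0.0007,0.015],"rot":[0,0,-0.14],"jaw":0.0918},{"translation":[0,0,0],"rot":[0,0,0],"jaw":0.0918},{"translation":[0,0,0],"rot":[0,0,0],"jaw":0.0918},{"translation":[0,0,0],"rot":[0,0,0],"jaw":0.0918}]'
python3 - <<'E'
from h import *
snap('wrist','w12.png')
plan((.5135,.292,.078),79,4)
E
```

```text
clock: 20.03
position: [0.5138, 0.2933, 0.1314]
ee_rot: [2.423, 1.999, 0.001]
force: [0.2, 1.1, -0.1]
width: 0.997
pos [0.514  0.2933 0.1317] yaw 79.02 z [ 1.2e-03  5.0e-04 -1.0e+00] F [-0.1  0.  -0.2] w 91.9 t 20.0833
n 4 t [-3.500e-04 -6.000e-05  1.341e-02] rot [ 0.016 -0.011  0.005]
```

View pics/w12.png

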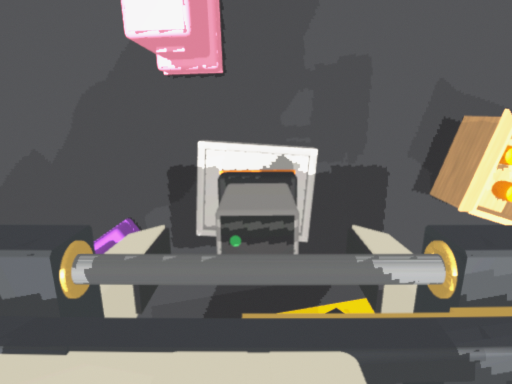

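Scanner grip sits centred between the fingers (217–298 px, edges square to the jaws). Descend and grip.

```bash
python3 -m creep '[{"translation":[-0.0003,0,0.0134],"rot":[0,0,0],"jaw":0.0918},{"translation":[-0.0003,0,0.0134],"rot":[0,0,0],"jaw":0.0918},{"translation":[-0.0003,0,0.0134],"rot":[0,0,0],"jaw":0.0918},{"translation":[-0.0003,0,0.0134],"rot":[0,0,0],"jaw":0.0918},{"translation":[0,0,0],"rot":[0,0,0],"jaw":0.03},{"translation":[0,0,0],"rot":[0,0,0],"jaw":0.03},{"translation":[0,0,0],"rot":[0,0,0],"jaw":0.03},{"translation":[0,0,0],"rot":[0,0,0],"jaw":0.03},{"translation":[0,0,0],"rot":[0,0,0],"jaw":0.03},{"translation":[0,0,0],"rot":[0,0,0],"jaw":0.03},{"translation":[0,0,0],"rot":[0,0,0],"jaw":0.03},{"translation":[0,0,0],"rot":[0,0,0],"jaw":0.03}]' 30
python3 -m creep '[{"translation":[0,0,0],"rot":[0,0,0],"jaw":0.03},{"translation":[0,0,0],"rot":[0,0,0],"jaw":0.03},{"translation":[0,0,0],"rot":[0,0,0],"jaw":0.03}]' 30
```

```text
clock: 21.08
position: [0.5133, 0.2923, 0.0773]
ee_rot: [2.423, 1.999, 0.001]
force: [-0.5, -0.4, 1.9]
width: 0.502
clock: 21.33
position: [0.5132, 0.2923, 0.0773]
ee_rot: [2.423, 1.999, 0.0]
force: [-1.5, -0.5, 4.4]
width: 0.501
```

```bash
python3 - <<'E'
from h import *
snap('wrist','w13.png')
plan((.5135,.292,.22),79,6)
E
```

```text
pos [0.5132 0.2923 0.0773] yaw 79.06 z [ 3.e-04  1.e-04 -1.e+00] F [-1.4 -0.5  5.2] w 45.7 t 21.3833
n 6 t [-4.000e-05  6.000e-05 -2.379e-02] rot [ 0.003 -0.002  0.01 ]
```

View pics/w13.png

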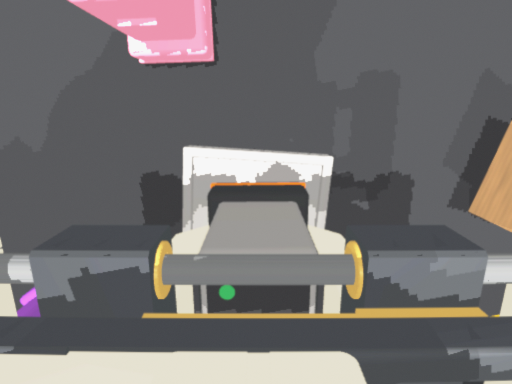

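```bash
python3 -m creep '[{"translation":[0,0,-0.01],"rot":[0,0,0],"jaw":0.03},{"translation":[0,0,-0.02],"rot":[0,0,0],"jaw":0.03},{"translation":[0,0,-0.03],"rot":[0,0,0],"jaw":0.03},{"translation":[0,0,-0.03],"rot":[0,0,0],"jaw":0.03},{"translation":[0,0,-0.03],"rot":[0,0,0],"jaw":0.03},{"translation":[0,0,-0.015],"rot":[0,0,0],"jaw":0.03},{"translation":[0,0,-0.005],"rot":[0,0,0],"jaw":0.03},{"translation":[0,0,0],"rot":[0,0,0],"jaw":0.03},{"translation":[0,0,0],"rot":[0,0,0],"jaw":0.03},{"translation":[0,0,0],"rot":[0,0,0],"jaw":0.03}]' 30
python3 - <<'E'
from h import *
snap('wrist','w14.png');snap('side','s14.png')
plan((.6175,-.0025,.21),97.2,14)
E
```

```text
clock: 22.22
position: [0.5124, 0.2915, 0.2153]
ee_rot: [-2.423, -1.999, 0.005]
force: [0.4, -0.2, -2.6]
width: 0.498
pos [0.5125 0.2916 0.2154] yaw 79.06 z [-0.0024 -0.0014 -1.    ] F [ 0.4  0.  -1.8] w 46.1 t 22.3167
n 14 t [-0.02075  0.00845  0.0004 ] rot [-0.01   0.006 -1.296]
```

View pics/w14.png

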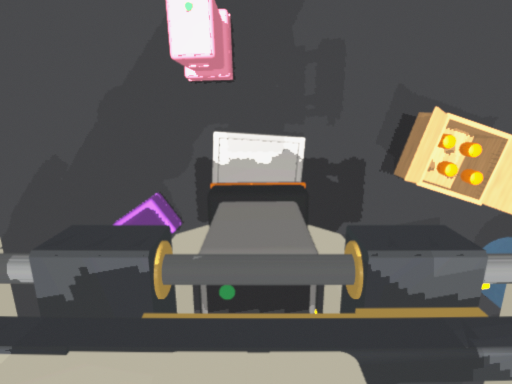

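View pics/s14.png

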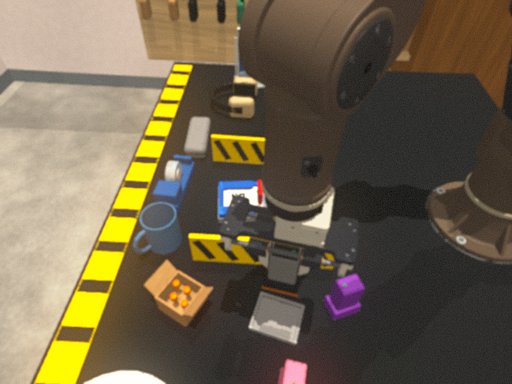

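```bash
python3 -m creep '[{"translation":[-0.0207,0.0085,0],"rot":[0,0,-1.3],"jaw":0.03},{"translation":[-0.0207,0.0085,0],"rot":[0,0,-1.3],"jaw":0.03},{"translation":[-0.0207,0.0085,0],"rot":[0,0,-1.3],"jaw":0.03},{"translation":[-0.0207,0.0085,0],"rot":[0,0,-1.3],"jaw":0.03},{"translation":[-0.0207,0.0085,0],"rot":[0,0,-1.3],"jaw":0.03},{"translation":[-0.0207,0.0085,0],"rot":[0,0,-1.3],"jaw":0.03},{"translation":[-0.0207,0.0085,0],"rot":[0,0,-1.3],"jaw":0.03},{"translation":[-0.0207,0.0085,0],"rot":[0,0,-1.3],"jaw":0.03},{"translation":[-0.0207,0.0085,0],"rot":[0,0,-1.3],"jaw":0.03},{"translation":[-0.0207,0.0085,0],"rot":[0,0,-1.3],"jaw":0.03},{"translation":[-0.0207,0.0085,0],"rot":[0,0,-1.3],"jaw":0.03},{"translation":[-0.0207,0.0085,0],"rot":[0,0,-1.3],"jaw":0.03}]' 30
python3 -m creep '[{"translation":[-0.0207,0.0085,0],"rot":[0,0,-1.3],"jaw":0.03},{"translation":[-0.0207,0.0085,0],"rot":[0,0,-1.3],"jaw":0.03},{"translation":[0,0,0],"rot":[0,0,0],"jaw":0.03},{"translation":[0,0,0],"rot":[0,0,0],"jaw":0.03},{"translation":[0,0,0],"rot":[0,0,0],"jaw":0.03},{"translation":[0,0,0],"rot":[0,0,0],"jaw":0.03},{"translation":[0,0,0],"rot":[0,0,0],"jaw":0.03},{"translation":[0,0,0],"rot":[0,0,0],"jaw":0.03}]' 30
python3 - <<'E'
from h import *
import json
ci=optics.camera_info('wrist'); s=arm.observe(); json.dump({k:(np.array(v).tolist()) for k,v in ci.items()},open('w15.json','w'))
snap('wrist','w15.png');snap('side','s15.png')
plan((.6175,-.0025,.1103),97.2,8)
# expected head corner pixels if scanner centred at TCP
R=Ro.from_rotvec(s['ee_rot']).as_matrix()
for X in [(.022,.030,.0393),(.022,-.030,.0393),(.022,.03,.06),(.017,.023,.0393),(.017,-.023,.0393)]: print(X,proj(ci,s['position']+R@np.array(X)))
E
```

```text
clock: 23.32
position: [0.5981, 0.0372, 0.216]
ee_rot: [-2.127, -2.31, 0.002]
force: [-0.4, 0.5, -1.7]
width: 0.503
clock: 23.98
position: [0.6187, -0.0003, 0.2171]
ee_rot: [-2.075, -2.359, -0.0]
force: [-0.6, 0.2, -2.6]
width: 0.5
pos [ 0.6188 -0.0007  0.2171] yaw 97.3 z [ 1.e-04 -0.e+00 -1.e+00] F [-0.2 -0.3 -2. ] w 46.0 t 24.0833
n 8 t [-0.0002  -0.00019  0.01335] rot [0.001 0.    0.013]
(0.022, 0.03, 0.0393) [310.29821457 191.55206832]
(0.022, -0.03, 0.0393) [206.72840672 191.55192229]
(0.022, 0.03, 0.06) [305.26271278 183.85914701]
(0.017, 0.023, 0.0393) [297.96216326 199.88011474]
(0.017, -0.023, 0.0393) [219.06131592 199.88211052]
```

View pics/w15.png

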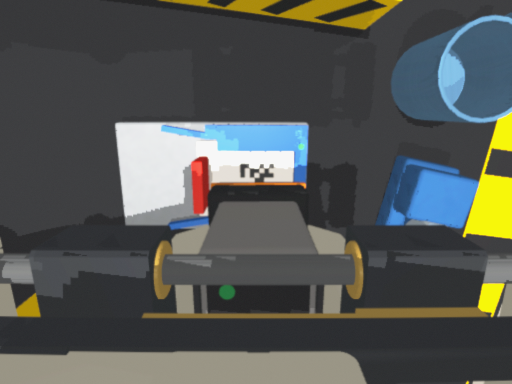

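View pics/s15.png

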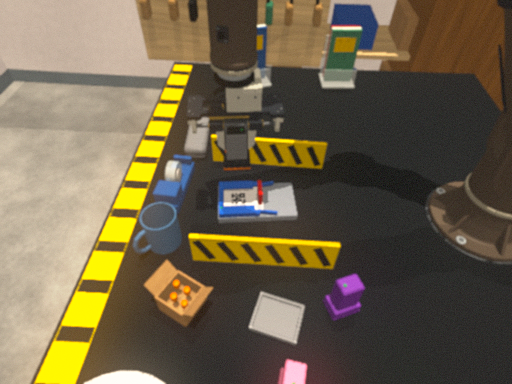

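```bash
python3 -m creep '[{"translation":[-0.0016,-0.0015,0.01],"rot":[0,0,0],"jaw":0.03},{"translation":[0,0,0.015],"rot":[0,0,0],"jaw":0.03},{"translation":[0,0,0.015],"rot":[0,0,0],"jaw":0.03},{"translation":[0,0,0.015],"rot":[0,0,0],"jaw":0.03},{"translation":[0,0,0.012],"rot":[0,0,0],"jaw":0.03},{"translation":[0,0,0.008],"rot":[0,0,0],"jaw":0.03},{"translation":[0,0,0.005],"rot":[0,0,0],"jaw":0.03},{"translation":[0,0,0],"rot":[0,0,0],"jaw":0.03},{"translation":[0,0,0],"rot":[0,0,0],"jaw":0.03},{"translation":[0,0,0],"rot":[0,0,0],"jaw":0.03},{"translation":[0,0,0],"rot":[0,0,0],"jaw":0.03}]' 30
python3 - <<'E'
from h import *
snap('side','s16.png')
plan((.6175,-.0025,.1103),97.2,4)
a=cv2.imread('pics/s16.png')[90:240,160:320]; cv2.imwrite('pics/c16.png',cv2.resize(a,None,fx=4,fy=4,interpolation=cv2.INTER_CUBIC))
E
```

```text
clock: 25.0
position: [0.6182, -0.0029, 0.1379]
ee_rot: [2.076, 2.357, 0.002]
force: [-0.5, -0.1, -1.6]
width: 0.497
pos [ 0.6181 -0.003   0.1378] yaw 97.25 z [ 0.0013  0.     -1.    ] F [-0.8 -1.  -2.2] w 45.7 t 25.05
n 4 t [ 0.00014 -0.00015  0.00686] rot [0.018 0.002 0.013]
```

View pics/c16.png

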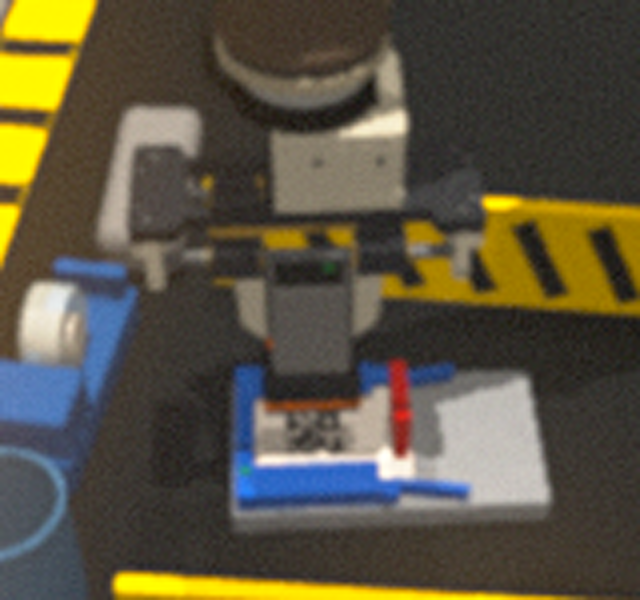

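```bash
python3 -m creep '[{"translation":[0,0,0.007],"rot":[0,0,0],"jaw":0.03},{"translation":[0,0,0.007],"rot":[0,0,0],"jaw":0.03},{"translation":[0,0,0.006],"rot":[0,0,0],"jaw":0.03},{"translation":[0,0,0.004],"rot":[0,0,0],"jaw":0.03},{"translation":[0,0,0.0025],"rot":[0,0,0],"jaw":0.03},{"translation":[0,0,0],"rot":[0,0,0],"jaw":0.03},{"translation":[0,0,0],"rot":[0,0,0],"jaw":0.03},{"translation":[0,0,0],"rot":[0,0,0],"jaw":0.03},{"translation":[0,0,0],"rot":[0,0,0],"jaw":0.03},{"translation":[0,0,0],"rot":[0,0,0],"jaw":0.03},{"translation":[0,0,0],"rot":[0,0,0],"jaw":0.03},{"translation":[0,0,0],"rot":[0,0,0],"jaw":0.03}]' 30
python3 - <<'E'
from h import *
import json
ci=optics.camera_info('wrist');s=arm.observe();im=snap('side','s17.png');im2=snap('wrist','w17.png')
plan((.6175,-.0025,.1103),97.2,4)
a=cv2.imread('pics/s17.png')[130:230,190:310]; cv2.imwrite('pics/c17.png',cv2.resize(a,None,fx=6,fy=6,interpolation=cv2.INTER_CUBIC))
cs=optics.camera_info('side');R=Ro.from_rotvec(s['ee_rot']).as_matrix()
for X in [(.022,.03,.0693),(.022,-.03,.0693),(.022,.03,.0393),(.022,-.03,.0393)]: print(X,(proj(cs,s['position']+R@np.array(X))-[190,130])*6)
E
```

```text
clock: 26.05
position: [0.6177, -0.0031, 0.1107]
ee_rot: [2.076, 2.357, 0.0]
force: [0.4, -0.6, -2.1]
width: 0.499
pos [ 0.6177 -0.0031  0.1106] yaw 97.25 z [ 1.e-04 -1.e-04 -1.e+00] F [ 0.7 -0.4 -1.8] w 46.1 t 26.15
n 4 t [ 1.5e-04 -3.0e-05  7.0e-05] rot [0.001 0.001 0.014]
(0.022, 0.03, 0.0693) [216.21807177 425.44057775]
(0.022, -0.03, 0.0693) [359.35742426 419.65070196]
(0.022, 0.03, 0.0393) [213.16943186 377.28917759]
(0.022, -0.03, 0.0393) [359.9212755  371.55403398]
```

View pics/c17.png

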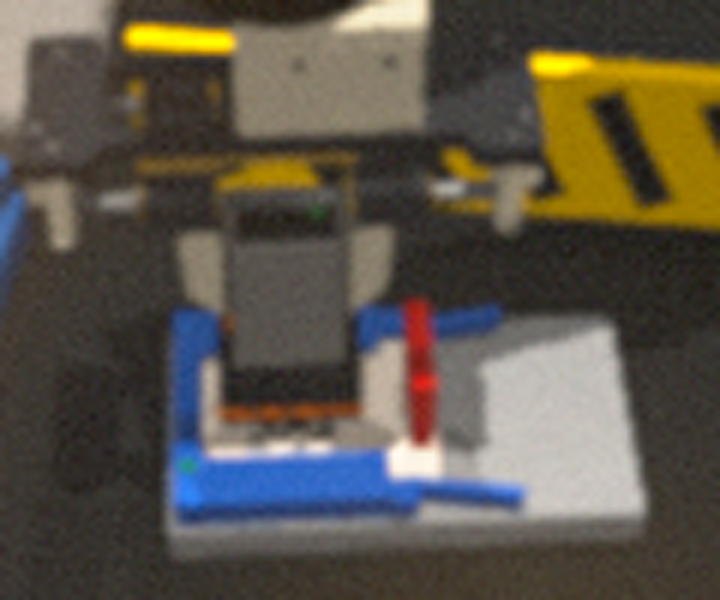

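View pics/w17.png

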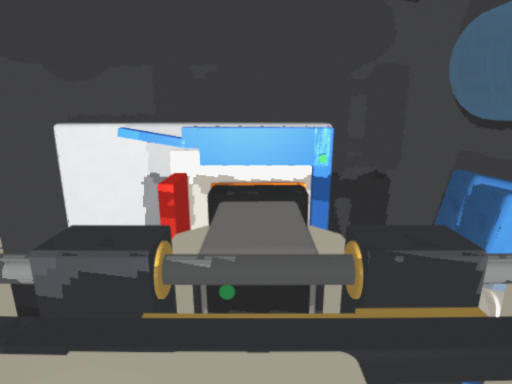

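```bash
python3 - <<'E'
from h import *
cs=optics.camera_info('side')
im=cv2.imread('pics/s15.png')
a=im[165:225,210:300]; cv2.imwrite('pics/c15.png',cv2.resize(a,None,fx=8,fy=8,interpolation=cv2.INTER_CUBIC))
m=onz(cs,(190+290/6-.4,130+418/6-.4),.0414); u=np.radians(97.25); c=m[:2]-.022*np.array([np.cos(u),np.sin(u)])
print('scanner centre (side cal)',c); print('expected code px in c15',(proj(cs,(*c,.026))-[210,165])*8)
E
```

```text
scanner centre (side cal) [ 0.61823497 -0.00688638]
expected code px in c15 [221.82767983 254.38703935]
```

View pics/c15.png

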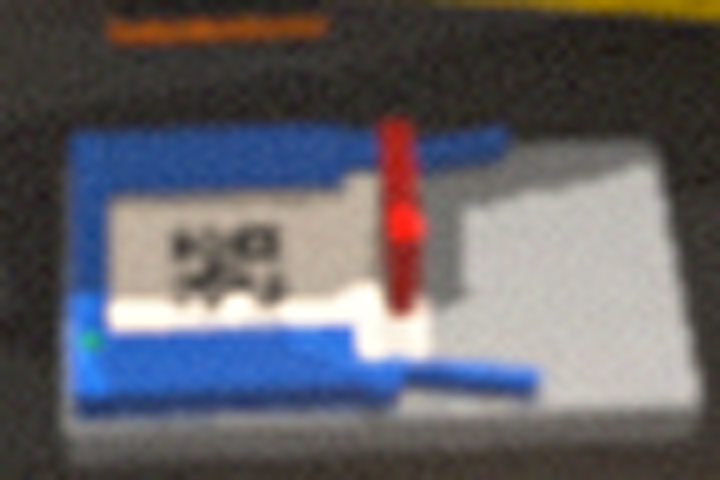

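```bash
python3 -m creep '[{"translation":[0.001,0,0],"rot":[0,0,0],"jaw":0.03},{"translation":[0,0,0],"rot":[0,0,0],"jaw":0.03},{"translation":[0,0,0],"rot":[0,0,0],"jaw":0.03},{"translation":[0,0,0],"rot":[0,0,0],"jaw":0.03},{"translation":[0,0,0],"rot":[0,0,0],"jaw":0.03},{"translation":[0,0,0],"rot":[0,0,0],"jaw":0.03},{"translation":[0,0,0],"rot":[0,0,0],"jaw":0.03},{"translation":[0,0,0],"rot":[0,0,0],"jaw":0.03}]' 30
python3 -c "
from h import *
plan((.6175,-.0025,.1103),97.2,4); print(arm.observe()['dq'].round(4)); print(arm.sign_off())"
```

```text
clock: 26.82
position: [0.6176, -0.0021, 0.1105]
ee_rot: [2.076, 2.357, -0.0]
force: [-0.0, 0.6, -2.0]
width: 0.499
pos [ 0.6176 -0.0021  0.1105] yaw 97.25 z [ 0.e+00 -1.e-04 -1.e+00] F [-0.   0.6 -2. ] w 45.9 t 26.8167
n 4 t [-1.e-04 -3.e-05  6.e-05] rot [0.    0.001 0.014]
[ 0.0007  0.0005 -0.0003  0.0005  0.0008 -0.0007 -0.0002]
the job is handed in; nothing more can be done
None
```

I slid the card by its rib under the lips until it met the stop (about 9.5 N), released it, and moved the scanner over the left divider. The scanner is now held over the card's code. I handed the job in at 26.8 s; it gave no verdict.

**Card:** after release, the wrist picture put the code within about 1 mm of the dock's home point, with both at about 7.2° yaw.

**Scanner:**
- The last reading had the arm at rest with the jaws on the 46 mm grip, the wrist carrying only the scanner's weight.
- The tool was vertical and within about 0.1° of the card's direction.
- By arm pose, the window is about 15 mm above the card and within 1 mm of the code centre.

**Checks that disagreed:**
- The side camera put the scanner about 1 mm off along the card and up to 4 mm off across it. Part of that is probably the orange band sitting above the scanner's bottom edge. I shifted it 1 mm towards the camera but took no picture afterwards.
- Fitted heights were off: +3.5 mm for the card, about -8 mm for the dock and -14 mm for the scanner in the wrist fits. Triangulating the scanner's top from two views gave 110 mm against an expected 108 mm. The dock deck's height was borne out only by the light contact when the card was lowered; for the final window height I relied on the stated dock, card and cradle heights.

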